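# Clear the ballast weights off the breadboard into the bin

## Robot

A 7-joint arm with a two-finger parallel gripper is mounted at the origin on the work surface. World frame = base frame: x ahead of the robot, y to its left, z up, the work surface at z = 0. Lengths are in m, angles in rad, forces in N, time in s.
With the tool pointing down it reaches from about 0.425 to 0.875 m from the base axis. Payload 4.7 kg.
Tool frame: the origin (TCP) lies on the centre line of the jaws, within the pads' length; the fingertips stand 25 mm ahead of it and the grasp point (between the pads) lies 6 mm ahead of it; z points along the fingers, y is the direction in which the jaws open and shut (so a half turn about z gives the same grasp; the last joint's range is limited). The gripper opens to 85 mm and grips with 20 to 120 N. Pads are 22 mm wide; open, the fingers measure 114 mm over their backs; the gripper's body (76 mm by 85 mm) begins 54 mm behind the grasp point. The pads swing forward as they close: fully open they stand 13 mm farther back than shut.
Start: joints at [-1.248, 0.321, -0.07, 1.45, 0.023, 1.371, -0.057], TCP at [0.198, 0.619, 0.256] pointing down, gripper open.
Joint ranges: [-2.86, 2.86], [-0.3, 2.09], [-1.38, 1.24], [0.06, 2.45], [-1.56, 4.7], [0.09, 2.05], [-2.69, 2.69]. Speed limits (rad/s): [2.57, 2.57, 3.14, 3.14, 3.14, 3.14, 3.14].

## Interface

Orientations are given as a rotation vector (axis times angle).
In Python, from bench import r, optics, ticket gives the robot as it stands.
- The arm moves only by the tool send_rows, never from a script. Its argument "commands" is a list of rows, each an object of numbers: "dx", "dy", "dz": the shift along the tool's x, y, z in m; "ax", "ay", "az": the turn, a rotation vector about the tool's x, y, z in degrees; "jaw": the opening, from 0 (shut) to 1 (fully open). In form: [{"dx": .., "dy": .., "dz": .., "ax": .., "ay": .., "az": .., "jaw": ..}, ...]. A call has 1 to 12 rows; each row is the pose to reach, as a shift and turn from the pose commanded when the call began, along the tool's axes at that moment; what a row does not reach only later rows make up. A row lasts 1/8 s, in which the tool goes at most 62.5 mm and 10.7 degrees, less where a joint would pass 70% of its speed; a pose out of reach is approached as far as the arm can. A call with a gripper value outside its range is refused whole. The fingers move at their own pace and stop on an object; the grip force is fixed at half the most. Time passes only in rows, so rows that repeat a pose let the fingers close. It gives the time, the measured TCP pose, the force and the opening at its end, in the units of the state.
- r.sense(): the state, without advancing time (a new reading comes with each control period).
- optics.grab_frame(name): name is "side" or "top" or "wrist"; returns a dict with "color" (480x640x3 uint8, blue, green, red), "mtx" (3x3 intrinsics, pixels), "dist" ([k1, k2, p1, p2, k3] as OpenCV has them; the pictures are not rectified), "R" (3x3) and "t" (3): a world point X has camera coordinates R X + t. Camera axes: x right, y down, z forward; pixel columns grow to the right and rows downward; lengths in m; the calibration is good to about 2 mm. A picture is of the moment at which its call begins. There is no depth.
- ticket.hand_in(): hands the job in, once; it reports no verdict.
The state is a dict: "time_s": time; "qpos": joint angles; "joint_velocities": joint speeds; "joint_efforts": joint torques, N m; "eef_pos": TCP position; "tcp_rot": TCP orientation; "contact_force": force on the tool from outside, world axes, zero at the start; "ft_torque": the same for the moment, N m; "grip_width": finger opening in m.
Only numpy, scipy, OpenCV 4.12 (cv2) and the standard library are available. Lean on these libraries where they do the work, as an engineer would, in place of code of your own. Each camera call takes 0.05 s, during which the arm holds its last target.

## Task

Clear the two heavy steel weights, the round disc and the rectangular block, off the raised black breadboard: slide each along the board without lifting it and tip it over the board's end into the open bin that stands against it (left or right). Leave the small optics parts standing on the board where they are. When both weights are in the bin, press the sprung trip plunger on the front of the bin fully down to report the load, and let it spring back up.

Things in the scene. Friction and masses are not known exactly. Their poses are not given: they have to be found in the camera images.
- board: Raised black optical breadboard on four posts, fixed: 340 mm (its x) by 400 mm (its y), flat top 120 mm above the table, no rims or lips. Origin: under its centre at table height. Its x points away from the robot, its y to the robot's left, turned by up to 0.06 rad.
- bin: Open grey metal bin, fixed, against the board's +y or -y end (its centre 300 mm from the board's centre; at the other end stands a closed white unit 95 mm tall). Outer 270 (x) by 194 (y) by 100 mm high, walls 5 mm; its rim is 20 mm below the board's top. Origin: under its centre at table height, axes as the board's. A grey block on its front (-x) face carries the plunger.
- disc_mid (a point): Centre of the round steel weight: diameter 96 mm, 40 mm high, lies flat on the board, 1.4 to 1.8 kg, too wide to grip. Slides on the board with a friction coefficient of 0.5 to 0.7 (7 to 13 N to push).
- slab_mid (a point): Centre of the rectangular steel weight: 84 mm (its x) by 110 mm (its y) by 42 mm high, lies flat on the board, 1.5 to 2.1 kg, too wide to grip; at the start its axes are within 0.35 rad of the board's. Friction as the disc (7 to 14 N to push).
- mount_mid (a point): Bystander on the board: small mirror mount, plan 34 by 26 mm, 54 mm tall; the point is half-way up. Leave it where it is.
- holder_mid (a point): Bystander on the board: black post holder on a round foot of diameter 38 mm, 60 mm tall; the point is 27 mm above the board, on its axis. Leave it where it is.
- objective_mid (a point): Bystander on the board: microscope objective standing up, diameter 34 mm, 44 mm tall; the point is half-way up. Leave it where it is.
- eyepiece_mid (a point): Bystander on the board: black eyepiece standing up, largest diameter 40 mm, 40 mm tall; the point is half-way up. Leave it where it is.
- plunger_top (a point): Centre of the top of the trip plunger: a black round cap of diameter 32 mm facing up, 109 mm above the table when up, at 157 mm in front (-x) of the bin's centre. It is pressed straight down.
- plunger (a joint): Travel of the trip plunger: 0 up, 0.012 m fully down at its stop; sprung, 2.4 N to start and 7.2 N at the bottom; returns by itself.

How it is judged:
On the way, in this order (a step that is already met when the one before it is completed fails the run):
1. both weights are in the bin (x of disc_mid in the frame of bin between -0.13 and 0.13 m and y of disc_mid in the frame of bin between -0.095 and 0.095 m and z of each of disc_mid, slab_mid in the frame of bin below 0.1 m and x of slab_mid in the frame of bin between -0.13 and 0.13 m and y of slab_mid in the frame of bin between -0.095 and 0.095 m), for 0.2 s.
2. the trip plunger is pressed fully down (value of joint plunger above 0.0105 m), for 0.05 s.
At the end, for the whole second after the job is handed in: The centres of the disc and of the rectangular weight lie inside the bin's walls and below its rim; the plunger has sprung back up (within 2 mm); the four small parts on the board are within 20 mm of where they started (all of step 1 and value of joint plunger below 0.002 m and distance of each of mount_mid, holder_mid, objective_mid, eyepiece_mid from where it was at the start of the episode below 0.02 m); the robot touches nothing.
It fails at once if a weight is lifted more than 15 mm off the board (height (world z) of disc_mid above 0.155 m or height (world z) of slab_mid above 0.156 m).
It fails at once if a small part on the board is shifted or knocked by more than 20 mm (distance of any of mount_mid, holder_mid, objective_mid, eyepiece_mid from where it was at the start of the episode above 0.02 m).
It also fails if it takes over 72 s, if anything falls off the work surface, if the arm or the gripper's body presses on something with over 40 N, if the wrist force passes 120 N, or if a joint passes its speed limit or range.

## Working session

There is one attempt and no reset: what is moved stays moved. The work goes in short steps, Python scripts to look and compute and a tool call to move; the robot and the scene stay as the last step left them, time stands still between calls to the robot, and variables do not carry over. Pictures are saved under pics/ and viewed, and the job is handed in when it is done.

Besides the shell and the picture viewer there is one more tool, called after "Request:" as name(argument=value, ...), one argument or row to a line, values as JSON. send_rows: Moves the arm, as the interface text tells. Its arguments: {"type":"object","properties":{"commands":{"type":"array"}},"required":["commands"]}

```bash
mkdir -p pics; ls; python3 - <<'E'
from bench import r, optics, ticket
import cv2,numpy as np,pickle
s=r.sense()
for k in s: print(k,np.round(s[k],3))
for n in ["top","side"]:
    f=optics.grab_frame(n); cv2.imwrite(f"pics/{n}0.png",f["color"]); pickle.dump(f,open(f"{n}0.pkl","wb"))
    print(n,np.round(f["mtx"],1),f["dist"],np.round(f["R"],3),np.round(f["t"],3), -f["R"].T@f["t"])
E
```

```text
pics
time_s 0.0
qpos [-1.248  0.322 -0.07   1.452  0.023  1.371 -0.057]
joint_velocities [ 0.001 -0.    -0.001 -0.001 -0.     0.001  0.001]
joint_efforts [-1.0000e-03 -4.9359e+01 -3.8200e-01 -3.1432e+01  1.3000e-02  1.2000e-02
 -0.0000e+00]
eef_pos [0.197 0.619 0.255]
tcp_rot [-4.830e-01 -3.104e+00  3.000e-03]
contact_force [ 0.029  0.159 -0.473]
ft_torque [ 0.004 -0.024 -0.027]
grip_width 0.086
top [[454.5   0.  316.9]
 [  0.  454.5 243.1]
 [  0.    0.    1. ]] [0.00827679 0.         0.         0.         0.        ] [[ 0.022 -1.     0.002]
 [-0.981 -0.022 -0.193]
 [ 0.193  0.002 -0.981]] [-0.016  0.546  0.795] [ 0.38224476 -0.00565359  0.88507819]
side [[497.5   0.  323.4]
 [  0.  497.5 235.4]
 [  0.    0.    1. ]] [-0.12218562  0.          0.          0.          0.        ] [[-0.985 -0.174 -0.01 ]
 [-0.08   0.505 -0.859]
 [ 0.154 -0.845 -0.511]] [0.503 0.139 0.818] [0.37990228 0.70844296 0.5423604 ]
```

View pics/top0.png

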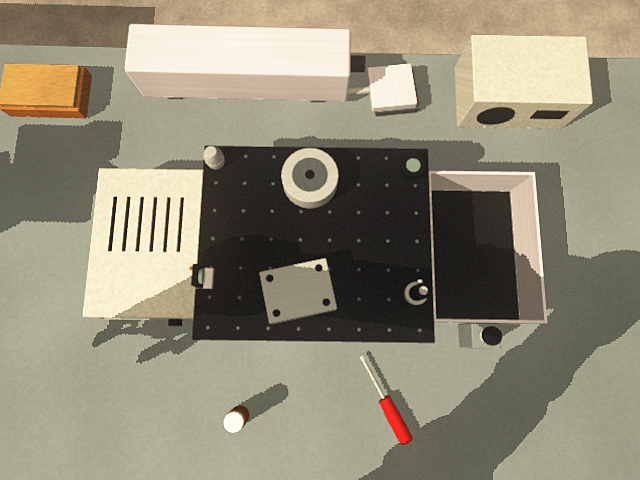

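View pics/side0.png

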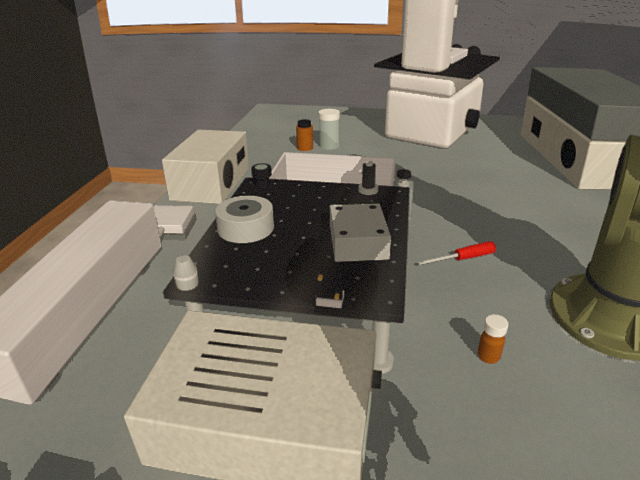

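The bin is on the -y side (right in the top view) and the closed white unit is on the left. In the top view I see:
- disc about (310,178)
- slab about (298,291)
- objective (213,157)
- eyepiece (413,165)
- mount (202,277)
- holder (417,292)
- plunger (491,336)

Next I'll measure these.

```bash
cat > h.py <<'E'
import cv2,numpy as np,pickle
def ray(f,uv):
    p=cv2.undistortPoints(np.array(uv,float).reshape(-1,1,2),f["mtx"],np.array(f["dist"])).reshape(-1,2)
    d=np.c_[p,np.ones(len(p))]@f["R"]; c=-f["R"].T@f["t"]; return c,d
def onz(f,uv,z):
    c,d=ray(f,uv); return c+d*((z-c[2])/d[:,2])[:,None]
def proj(f,X):
    rv,_=cv2.Rodrigues(f["R"]); return cv2.projectPoints(np.array(X,float).reshape(-1,1,3),rv,f["t"],f["mtx"],np.array(f["dist"]))[0].reshape(-1,2)
E
python3 - <<'E'
from h import *
f=pickle.load(open("top0.pkl","rb")); im=f["color"]
cv2.imwrite("pics/topz.png",cv2.resize(im[140:350,185:445],None,fx=3,fy=2.85,interpolation=cv2.INTER_CUBIC))
g=cv2.cvtColor(im,cv2.COLOR_BGR2GRAY)
c=onz(f,[(205,146),(429,149),(434,342),(193,338)],.12); print("board",np.round(c,3))
for n in range(4): print(np.linalg.norm(c[n]-c[(n+1)%4]))
m=(g>110).astype(np.uint8)
m=cv2.morphologyEx(m,cv2.MORPH_OPEN,np.ones((3,3)))
mm=np.zeros_like(m); mm[140:340,206:428]=m[140:340,206:428]
cs,_=cv2.findContours(mm,cv2.RETR_EXTERNAL,cv2.CHAIN_APPROX_NONE)
for q in cs:
    if cv2.contourArea(q)>30: print(cv2.contourArea(q),cv2.boundingRect(q),cv2.minEnclosingCircle(q),np.int32(cv2.boxPoints(cv2.minAreaRect(q))).tolist())
E
```

```text
board [[ 0.705  0.2    0.12 ]
 [ 0.709 -0.201  0.12 ]
 [ 0.371 -0.2    0.12 ]
 [ 0.369  0.196  0.12 ]]
0.4005975389101155
0.33736869592688873
0.396512434133892
0.3361484342609628
48.5 (419, 286, 9, 9) ((423.0, 290.0), 4.472236156463623) [[419, 286], [427, 286], [427, 294], [419, 294]]
83.0 (405, 283, 17, 22) ((415.0, 293.5), 11.236202239990234) [[401, 287], [412, 282], [421, 302], [410, 307]]
114.5 (206, 268, 7, 21) ((209.0, 278.0), 10.440406799316406) [[206, 268], [212, 268], [212, 288], [206, 288]]
3473.0 (260, 258, 76, 65) ((297.0, 290.0), 42.52068328857422) [[257, 271], [325, 257], [336, 308], [268, 323]]
133.5 (406, 158, 14, 14) ((412.77777099609375, 164.77777099609375), 7.007160186767578) [[406, 158], [419, 158], [419, 171], [406, 171]]
2562.5 (281, 148, 58, 60) ((309.5, 177.5), 30.207714080810547) [[267, 177], [309, 135], [348, 174], [306, 216]]
565.5 (206, 140, 71, 29) ((241.0, 151.5), 36.840972900390625) [[206, 140], [276, 140], [276, 168], [206, 168]]
```

View pics/topz.png

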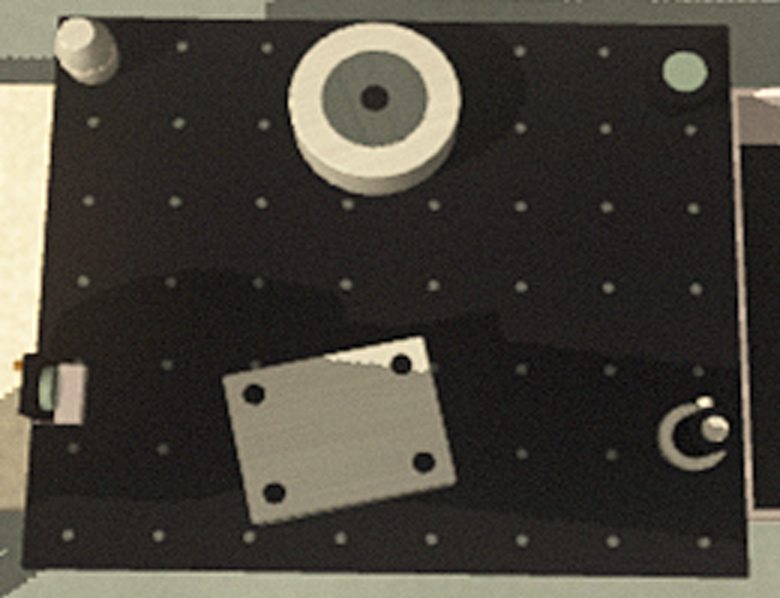

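```bash
python3 - <<'E'
from h import *
f=pickle.load(open("top0.pkl","rb"))
z=lambda u,v:(185+u/3,140+v/2.85)
P=lambda n,uv,h:print(n,np.round(onz(f,uv,h),3).tolist())
P("disc",[z(374,97)],.16)
s=onz(f,[z(222,377),z(424,337),z(456,481),z(252,523)],.162);print(np.round(s,3),s.mean(0))
for i in range(4): print(np.linalg.norm(s[i]-s[(i+1)%4]))
d=s[0]-s[1]; print("slab y-axis angle",np.arctan2(-d[0],d[1]))
d=s[3]-s[2]; print("slab y-axis angle",np.arctan2(-d[0],d[1]))
P("eyep top",[z(685,71)],.16); P("obj foot/top",[z(77,36)],.164)
P("holder ring foot(z~.13)",[z(692,437)],.128); P("mount",[z(55,394)],.15)
P("bin rim",[(432,171),(536,172),(547,322),(437,324)],.10)
P("plunger",[(491,336)],.109)
E
```

```text
disc [[0.643, 0.011, 0.16]]
[[ 0.475  0.087  0.162]
 [ 0.5   -0.02   0.162]
 [ 0.42  -0.038  0.162]
 [ 0.395  0.068  0.162]] [0.447356   0.02436788 0.162     ]
0.11024799367983801
0.08231497216718298
0.1091239955900571
0.08263926178166371
slab y-axis angle 0.23028085245948107
slab y-axis angle 0.2332485231460663
eyep top [[0.663, -0.163, 0.16]]
obj foot/top [[0.675, 0.178, 0.164]]
holder ring foot(z~.13) [[0.45, -0.17, 0.128]]
mount [[0.465, 0.179, 0.15]]
bin rim [[0.675, -0.21, 0.1], [0.677, -0.399, 0.1], [0.409, -0.398, 0.1], [0.401, -0.211, 0.1]]
plunger [[0.383, -0.299, 0.109]]
```

```bash
cat >> h.py <<'E'
from scipy.spatial.transform import Rotation as Ro
def Rd(psi,tilt=0,taxis=None):
    "tool down, tool x at world yaw psi deg; optional tilt(deg) about world axis"
    p=np.radians(psi); x=np.array([np.cos(p),np.sin(p),0]); z=np.array([0,0,-1.]); y=np.cross(z,x)
    R=np.c_[x,y,z]
    if tilt: R=Ro.from_rotvec(np.radians(tilt)*np.array(taxis,float)).as_matrix()@R
    return R
def rel(s,pos,R):
    R0=Ro.from_rotvec(s["tcp_rot"]).as_matrix()
    d=R0.T@(np.array(pos)-s["eef_pos"]); a=np.degrees(Ro.from_matrix(R0.T@R).as_rotvec())
    return np.round(d,4).tolist(),np.round(a,2).tolist()
def show():
    from bench import r
    s=r.sense(); R0=Ro.from_rotvec(s["tcp_rot"]).as_matrix()
    print("t",round(float(s["time_s"]),2),"pos",np.round(s["eef_pos"],4),"psi",round(np.degrees(np.arctan2(R0[1,0],R0[0,0])),1),"zax",np.round(R0[:,2],3),"F",np.round(s["contact_force"],1),"w",round(float(s["grip_width"]),4),"q",np.round(s["qpos"],2))
    return s
E
python3 - <<'E'
from h import *
s=show()
print(rel(s,[.682,.067,.25],Rd(55.4)))
E
```

```text
t 0.1 pos [0.1974 0.6188 0.2553] psi 162.3 zax [-0.    -0.002 -1.   ] F [-0.   0.1 -0.2] w 0.0857 q [-1.25  0.32 -0.07  1.45  0.02  1.37 -0.06]
([-0.6293, -0.3784, 0.006], [-0.07, 0.1, 106.91])
```

Request:
send_rows(
  commands=[
    {"dx": -0.315,"dy": -0.189,"dz": 0.003,"az": 53,"jaw": 0.7},
    {"dx": -0.315,"dy": -0.189,"dz": 0.003,"az": 53,"jaw": 0.7},
    {"dx": -0.315,"dy": -0.189,"dz": 0.003,"az": 53,"jaw": 0.7},
    {"dx": -0.315,"dy": -0.189,"dz": 0.003,"az": 53,"jaw": 0.7},
    {"dx": -0.315,"dy": -0.189,"dz": 0.003,"az": 53,"jaw": 0.7},
    {"dx": -0.315,"dy": -0.189,"dz": 0.003,"az": 53,"jaw": 0.7},
    {"dx": -0.629,"dy": -0.378,"dz": 0.006,"az": 107,"jaw": 0.7},
    {"dx": -0.629,"dy": -0.378,"dz": 0.006,"az": 107,"jaw": 0.7},
    {"dx": -0.629,"dy": -0.378,"dz": 0.006,"az": 107,"jaw": 0.7},
    {"dx": -0.629,"dy": -0.378,"dz": 0.006,"az": 107,"jaw": 0.7},
    {"dx": -0.629,"dy": -0.378,"dz": 0.006,"az": 107,"jaw": 0.7},
    {"dx": -0.629,"dy": -0.378,"dz": 0.006,"az": 107,"jaw": 0.7},
  ],
)

```text
schema error: expected keys dx, dy, dz, ax, ay, az, jaw
```

```bash
python3 - <<'E'
from h import *
from bench import optics
s=show()
print(rel(s,[.682,.067,.2],Rd(55.4)))
for n in ["side","wrist"]:
    f=optics.grab_frame(n); cv2.imwrite(f"pics/{n}1.png",f["color"])
E
```

```text
t 0.1 pos [0.1974 0.6188 0.2553] psi 162.3 zax [-0.    -0.002 -1.   ] F [-0.   0.1 -0.2] w 0.0857 q [-1.25  0.32 -0.07  1.45  0.02  1.37 -0.06]
([-0.6293, -0.3783, 0.056], [-0.07, 0.1, 106.91])
```

View pics/wrist1.png

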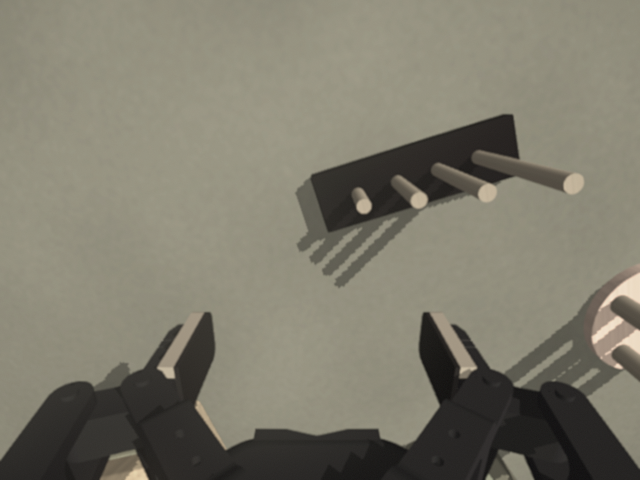

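View pics/side1.png

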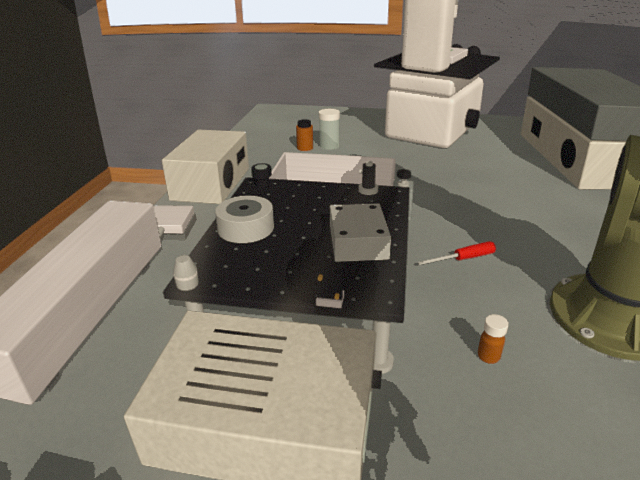

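The call was refused because it needs all keys, so nothing moved. The wrist view shows the jaws open, with pad tips at about (205,315) and (430,315).

Request:
send_rows(
  commands=[
    {"dx": -0.315,"dy": -0.189,"dz": 0.003,"ax": 0,"ay": 0,"az": 53,"jaw": 0.7},
    {"dx": -0.315,"dy": -0.189,"dz": 0.003,"ax": 0,"ay": 0,"az": 53,"jaw": 0.7},
    {"dx": -0.315,"dy": -0.189,"dz": 0.003,"ax": 0,"ay": 0,"az": 53,"jaw": 0.7},
    {"dx": -0.315,"dy": -0.189,"dz": 0.003,"ax": 0,"ay": 0,"az": 53,"jaw": 0.7},
    {"dx": -0.315,"dy": -0.189,"dz": 0.003,"ax": 0,"ay": 0,"az": 53,"jaw": 0.7},
    {"dx": -0.315,"dy": -0.189,"dz": 0.003,"ax": 0,"ay": 0,"az": 53,"jaw": 0.7},
    {"dx": -0.629,"dy": -0.378,"dz": 0.006,"ax": 0,"ay": 0,"az": 107,"jaw": 0.7},
    {"dx": -0.629,"dy": -0.378,"dz": 0.006,"ax": 0,"ay": 0,"az": 107,"jaw": 0.7},
    {"dx": -0.629,"dy": -0.378,"dz": 0.006,"ax": 0,"ay": 0,"az": 107,"jaw": 0.7},
    {"dx": -0.629,"dy": -0.378,"dz": 0.006,"ax": 0,"ay": 0,"az": 107,"jaw": 0.7},
    {"dx": -0.629,"dy": -0.378,"dz": 0.006,"ax": 0,"ay": 0,"az": 107,"jaw": 0.7},
    {"dx": -0.629,"dy": -0.378,"dz": 0.006,"ax": 0,"ay": 0,"az": 107,"jaw": 0.7},
  ],
)

```text
time_s: 1.7
eef_pos: [0.6831, 0.066, 0.2502]
tcp_rot: [2.784, 1.455, -0.0]
contact_force: [0.5, -0.2, 0.2]
grip_width: 0.0595
```

```bash
python3 - <<'E'
from h import *
from bench import optics
s=show()
print(rel(s,[.682,.067,.2],Rd(55.4)))
for n in ["side","wrist"]:
    f=optics.grab_frame(n); cv2.imwrite(f"pics/{n}2.png",f["color"])
E
```

```text
t 1.7 pos [0.6831 0.066  0.2502] psi 55.2 zax [ 0.    -0.001 -1.   ] F [ 0.5 -0.2  0.2] w 0.0595 q [-0.52  0.43  0.54  1.38 -0.22  1.39 -0.59]
([0.0002, -0.0015, 0.0502], [0.03, 0.02, -0.22])
```

View pics/wrist2.png

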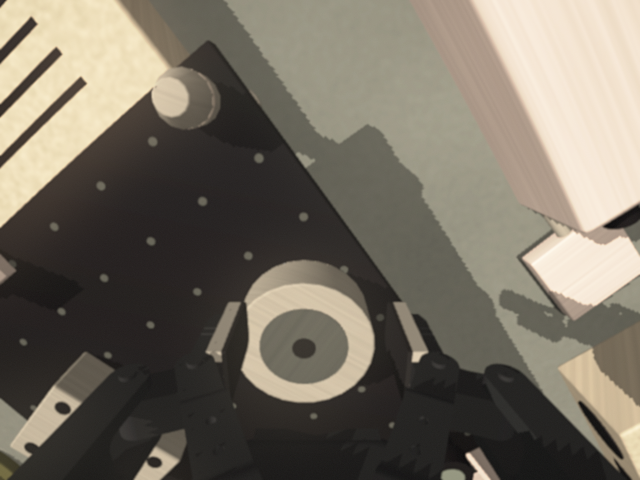

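View pics/side2.png

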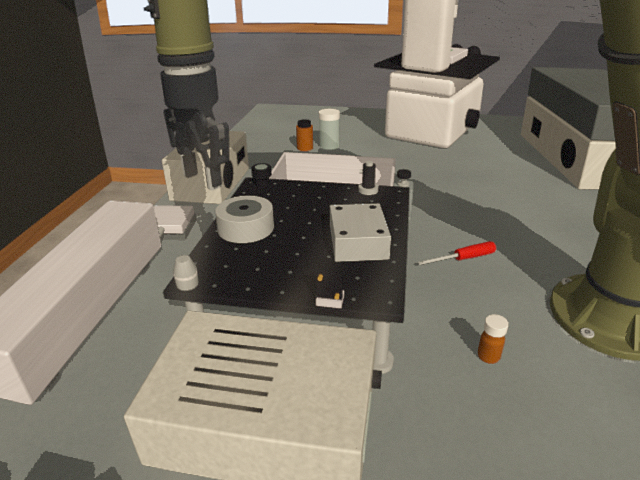

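```bash
python3 - <<'E'
from h import *
from bench import optics
f=optics.grab_frame("wrist"); print("cam",-f["R"].T@f["t"])
print(proj(f,[[.643,.011,.16],[.683,.066,.225],[.683,.066,.12],[.675,.178,.164],[.663,-.163,.16]]))
print(onz(f,[(304,348)],.16))
s=show()
print(rel(s,[.682,.067,.15],Rd(55.4)))
E
```

```text
cam [0.73161535 0.12859032 0.36628232]
[[308.57198314 345.13847454]
 [307.03353984 303.56910677]
 [310.00402298 230.17074412]
 [172.03826471  98.34804744]
 [454.0811277  478.5516792 ]]
[[0.63915874 0.01092325 0.16      ]]
t 1.85 pos [0.6828 0.0634 0.2494] psi 54.9 zax [-0.001 -0.003 -1.   ] F [-0.4  0.6 -0.6] w 0.0599 q [-0.52  0.43  0.54  1.38 -0.22  1.39 -0.59]
([0.0028, -0.0029, 0.0994], [0.06, 0.17, -0.46])
```

The wrist view shows the disc hub at (304,348), within 4 mm of the top-view position. The disc lies on the tool's -x side as planned, so I'll lower the tool.

Request:
send_rows(
  commands=[
    {"dx": 0,"dy": 0,"dz": 0.05,"ax": 0,"ay": 0,"az": 0,"jaw": 0.7},
    {"dx": 0,"dy": 0,"dz": 0.08,"ax": 0,"ay": 0,"az": 0,"jaw": 0.7},
    {"dx": 0,"dy": 0,"dz": 0.097,"ax": 0,"ay": 0,"az": 0,"jaw": 0.7},
    {"dx": 0,"dy": 0,"dz": 0.097,"ax": 0,"ay": 0,"az": 0,"jaw": 0.7},
  ],
)

```text
time_s: 2.35
eef_pos: [0.681, 0.0692, 0.1524]
tcp_rot: [-2.781, -1.46, 0.003]
contact_force: [-0.0, -0.4, 0.9]
grip_width: 0.06
```

```bash
python3 - <<'E'
from h import *
from bench import optics
s=show()
print("contact",rel(s,[.641+.568*.0485,.011+.823*.0485,.152],Rd(55.4)))
print("p1",rel(s,[.556+.568*.0485,-.115+.823*.0485,.152],Rd(55.4)))
for n in ["side"]:
    f=optics.grab_frame(n); cv2.imwrite(f"pics/{n}3.png",f["color"][100:330,120:450])
    cv2.imwrite(f"pics/{n}3.png",cv2.resize(f["color"][100:330,120:450],None,fx=2.4,fy=2.4))
E
```

```text
t 2.35 pos [0.681  0.0692 0.1524] psi 55.4 zax [-0.002  0.    -1.   ] F [-0.  -0.4  0.9] w 0.06 q [-0.52  0.49  0.52  1.5  -0.25  1.22 -0.57]
contact ([-0.0222, 0.0001, 0.0004], [-0.11, 0.05, -0.01])
p1 ([-0.1742, 0.0017, 0.0006], [-0.11, 0.05, -0.01])
```

View pics/side3.png

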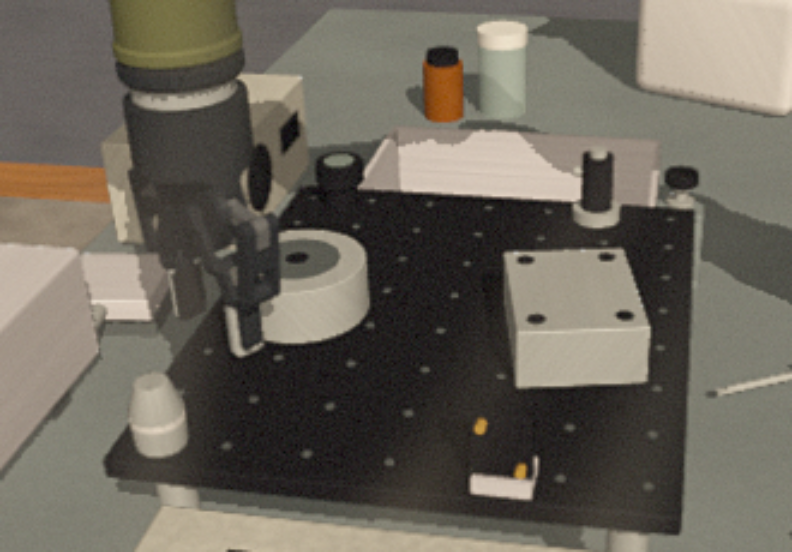

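The tips are just above the board beside the disc. Now I'll push it diagonally.

Request:
send_rows(
  commands=[
    {"dx": -0.015,"dy": 0,"dz": 0,"ax": 0,"ay": 0,"az": 0,"jaw": 0.7},
    {"dx": -0.025,"dy": 0,"dz": 0,"ax": 0,"ay": 0,"az": 0,"jaw": 0.7},
    {"dx": -0.035,"dy": 0,"dz": 0,"ax": 0,"ay": 0,"az": 0,"jaw": 0.7},
    {"dx": -0.047,"dy": 0,"dz": 0,"ax": 0,"ay": 0,"az": 0,"jaw": 0.7},
    {"dx": -0.06,"dy": 0,"dz": 0,"ax": 0,"ay": 0,"az": 0,"jaw": 0.7},
    {"dx": -0.06,"dy": 0,"dz": 0,"ax": 0,"ay": 0,"az": 0,"jaw": 0.7},
  ],
)

```text
time_s: 3.15
eef_pos: [0.6482, 0.0192, 0.1549]
tcp_rot: [-2.782, -1.457, -0.006]
contact_force: [1.3, 3.4, 2.1]
grip_width: 0.0597
```

```bash
python3 - <<'E'
from h import *
from bench import optics
s=show()
print("p1",rel(s,[.556+.568*.0485,-.115+.823*.0485,.152],Rd(55.4)))
f=optics.grab_frame("top"); cv2.imwrite("pics/top4.png",cv2.resize(f["color"][130:350,180:550],None,fx=2,fy=2))
E
```

```text
t 3.15 pos [0.6482 0.0192 0.1549] psi 55.3 zax [ 0.003  0.003 -1.   ] F [1.3 3.4 2.1] w 0.0597 q [-0.49  0.41  0.54  1.6  -0.23  1.19 -0.51]
p1 ([-0.1143, 0.0006, 0.0025], [0.05, -0.21, -0.12])
```

View pics/top4.png

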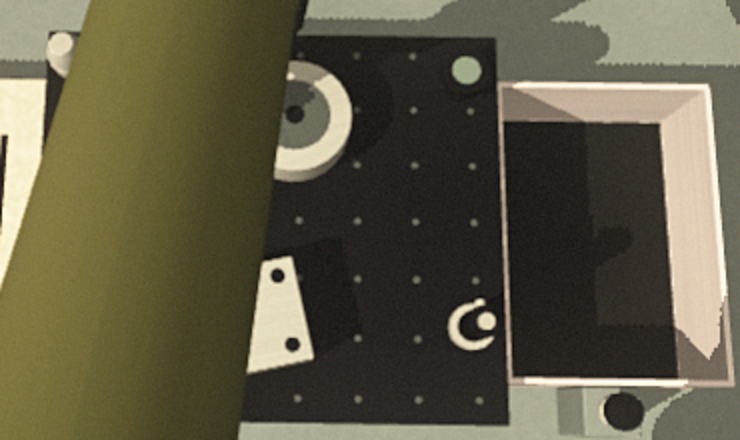

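The disc hub is now at about (328,187) full-frame, moving down and right as planned. I'll continue to the channel.

Request:
send_rows(
  commands=[
    {"dx": -0.012,"dy": 0,"dz": 0.001,"ax": 0,"ay": 0,"az": 0,"jaw": 0.7},
    {"dx": -0.027,"dy": 0,"dz": 0.002,"ax": 0,"ay": 0,"az": 0,"jaw": 0.7},
    {"dx": -0.042,"dy": 0,"dz": 0.002,"ax": 0,"ay": 0,"az": 0,"jaw": 0.7},
    {"dx": -0.057,"dy": 0,"dz": 0.002,"ax": 0,"ay": 0,"az": 0,"jaw": 0.7},
    {"dx": -0.072,"dy": 0,"dz": 0.002,"ax": 0,"ay": 0,"az": 0,"jaw": 0.7},
    {"dx": -0.087,"dy": 0,"dz": 0.002,"ax": 0,"ay": 0,"az": 0,"jaw": 0.7},
    {"dx": -0.1,"dy": 0,"dz": 0.002,"ax": 0,"ay": 0,"az": 0,"jaw": 0.7},
    {"dx": -0.113,"dy": 0,"dz": 0.002,"ax": 0,"ay": 0,"az": 0,"jaw": 0.7},
    {"dx": -0.113,"dy": 0,"dz": 0.002,"ax": 0,"ay": 0,"az": 0,"jaw": 0.7},
  ],
)

```text
time_s: 4.32
eef_pos: [0.5863, -0.0726, 0.1543]
tcp_rot: [2.781, 1.459, 0.013]
contact_force: [3.5, 5.5, 7.7]
grip_width: 0.0596
```

```bash
python3 - <<'E'
from h import *
from bench import optics
s=show()
for n in ["top","wrist"]:
  f=optics.grab_frame(n); pickle.dump(f,open(n+"5.pkl","wb"))
  cv2.imwrite(f"pics/{n}5.png",cv2.resize(f["color"][130:350,180:550],None,fx=2,fy=2) if n=="top" else f["color"])
E
```

```text
t 4.33 pos [ 0.5863 -0.0726  0.1543] psi 55.4 zax [ 0.008  0.003 -1.   ] F [3.5 5.5 7.7] w 0.0596 q [-0.42  0.29  0.59  1.75 -0.18  1.14 -0.38]
```

View pics/top5.png

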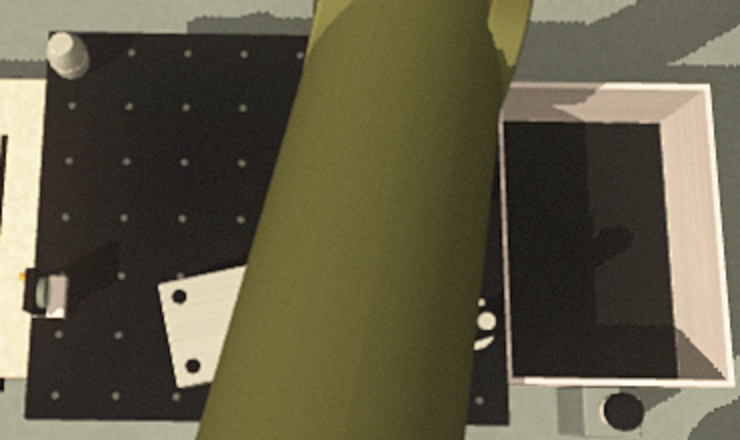

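View pics/wrist5.png

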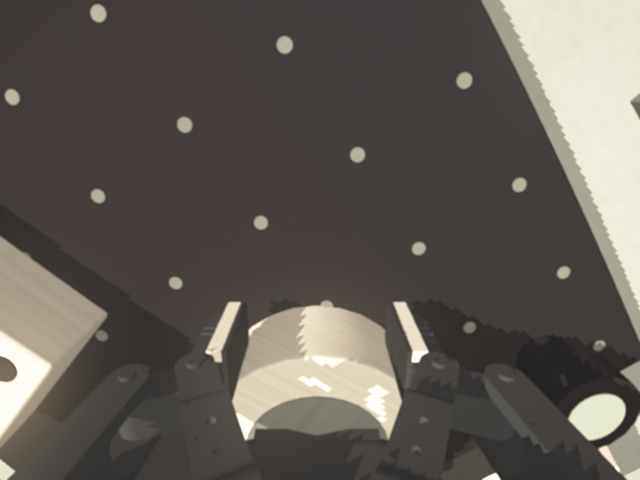

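The disc is cradled between the fingers at about (320,400) in the wrist view, and the eyepiece at (580,390) is clear. Next I'll turn the cradle about the disc centre toward -y, then push.

```bash
python3 - <<'E'
from h import *
s=show()
c=np.array([.559,-.113])
for psi in [64,73,82,90]:
    p=np.radians(psi); print(psi,rel(s,[*(c+.0485*np.array([np.cos(p),np.sin(p)])),.152],Rd(psi)))
for y in [-.14,-.16,-.18,-.2,-.21,-.22,-.23,-.24,-.25]:
    print(y,rel(s,[.557,y+.0485,.152],Rd(90)))
E
```

```text
t 4.42 pos [ 0.5863 -0.0726  0.154 ] psi 55.4 zax [ 0.007  0.002 -1.   ] F [3.3 6.2 6.7] w 0.0601 q [-0.42  0.29  0.59  1.75 -0.18  1.14 -0.38]
64 ([-0.0008, -0.0068, 0.002], [0.28, -0.33, -8.61])
73 ([-0.0025, -0.0142, 0.002], [0.3, -0.3, -17.61])
82 ([-0.0054, -0.0213, 0.0019], [0.33, -0.28, -26.61])
90 ([-0.0088, -0.0271, 0.0019], [0.35, -0.26, -34.61])
-0.14 ([-0.0322, -0.0134, 0.0018], [0.35, -0.26, -34.61])
-0.16 ([-0.0487, -0.0021, 0.0017], [0.35, -0.26, -34.61])
-0.18 ([-0.0651, 0.0093, 0.0017], [0.35, -0.26, -34.61])
-0.2 ([-0.0816, 0.0207, 0.0016], [0.35, -0.26, -34.61])
-0.21 ([-0.0898, 0.0263, 0.0016], [0.35, -0.26, -34.61])
-0.22 ([-0.098, 0.032, 0.0016], [0.35, -0.26, -34.61])
-0.23 ([-0.1063, 0.0377, 0.0016], [0.35, -0.26, -34.61])
-0.24 ([-0.1145, 0.0434, 0.0015], [0.35, -0.26, -34.61])
-0.25 ([-0.1227, 0.0491, 0.0015], [0.35, -0.26, -34.61])
```

Request:
send_rows(
  commands=[
    {"dx": -0.001,"dy": -0.007,"dz": 0.001,"ax": 0,"ay": 0,"az": -8.6,"jaw": 0.7},
    {"dx": -0.003,"dy": -0.014,"dz": 0.001,"ax": 0,"ay": 0,"az": -17.6,"jaw": 0.7},
    {"dx": -0.006,"dy": -0.021,"dz": 0.001,"ax": 0,"ay": 0,"az": -26.6,"jaw": 0.7},
    {"dx": -0.009,"dy": -0.027,"dz": 0.001,"ax": 0,"ay": 0,"az": -34.6,"jaw": 0.7},
    {"dx": -0.02,"dy": -0.021,"dz": 0.001,"ax": 0,"ay": 0,"az": -34.6,"jaw": 0.7},
    {"dx": -0.032,"dy": -0.013,"dz": 0.001,"ax": 0,"ay": 0,"az": -34.6,"jaw": 0.7},
    {"dx": -0.041,"dy": -0.007,"dz": 0.001,"ax": 0,"ay": 0,"az": -34.6,"jaw": 0.7},
    {"dx": -0.049,"dy": -0.002,"dz": 0.001,"ax": 0,"ay": 0,"az": -34.6,"jaw": 0.7},
    {"dx": -0.049,"dy": -0.002,"dz": 0.001,"ax": 0,"ay": 0,"az": -34.6,"jaw": 0.7},
  ],
)

```text
time_s: 5.55
eef_pos: [0.5545, -0.1119, 0.151]
tcp_rot: [-2.222, -2.219, -0.004]
contact_force: [1.1, 5.7, 2.6]
grip_width: 0.0594
```

```bash
python3 - <<'E'
from h import *
from bench import optics
s=show()
for y in [-.18,-.2,-.21,-.22,-.23,-.24,-.25]:
    print(y,rel(s,[.557,y+.0485,.152],Rd(90)))
for n in ["side","wrist"]:
  f=optics.grab_frame(n); pickle.dump(f,open(n+"6.pkl","wb"))
  cv2.imwrite(f"pics/{n}6.png",cv2.resize(f["color"][100:330,120:450],None,fx=2.4,fy=2.4) if n=="side" else f["color"])
E
```

```text
t 5.55 pos [ 0.5545 -0.1119  0.151 ] psi 89.9 zax [ 0.001  0.003 -1.   ] F [1.1 5.7 2.6] w 0.0594 q [-0.32  0.24  0.54  1.81 -0.14  1.13  0.26]
-0.18 ([-0.0196, 0.0026, -0.001], [0.06, -0.16, -0.07])
-0.2 ([-0.0396, 0.0026, -0.0011], [0.06, -0.16, -0.07])
-0.21 ([-0.0496, 0.0026, -0.0011], [0.06, -0.16, -0.07])
-0.22 ([-0.0596, 0.0026, -0.0011], [0.06, -0.16, -0.07])
-0.23 ([-0.0696, 0.0026, -0.0012], [0.06, -0.16, -0.07])
-0.24 ([-0.0796, 0.0026, -0.0012], [0.06, -0.16, -0.07])
-0.25 ([-0.0896, 0.0026, -0.0012], [0.06, -0.16, -0.07])
```

View pics/wrist6.png

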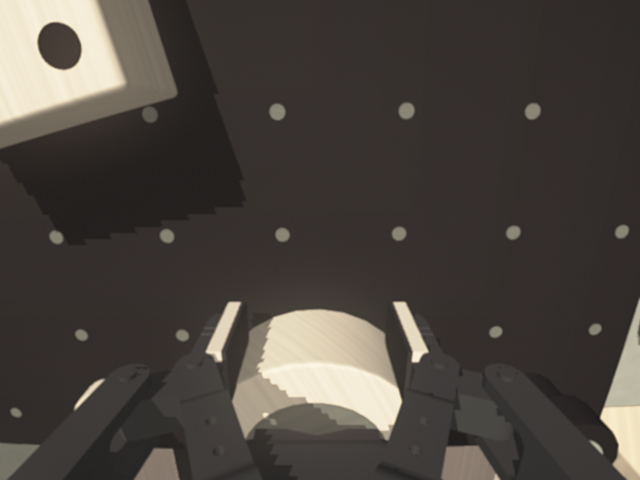

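View pics/side6.png

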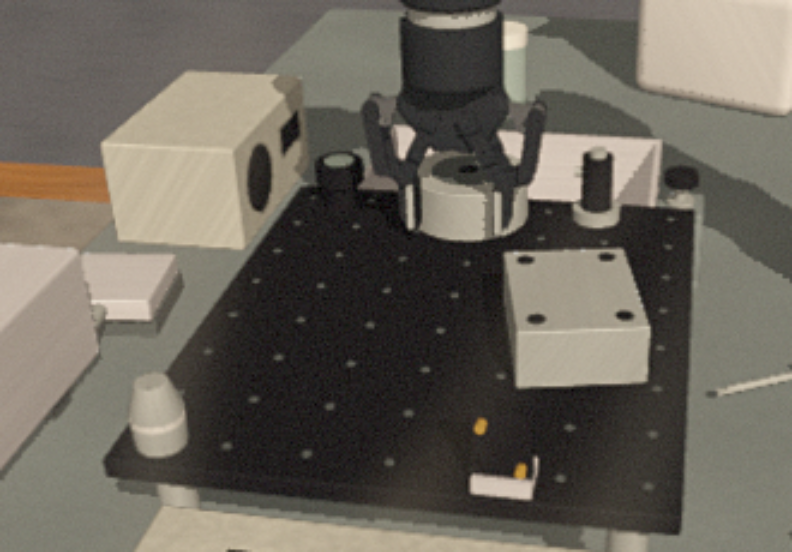

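Request:
send_rows(
  commands=[
    {"dx": -0.012,"dy": 0.002,"dz": -0.001,"ax": 0,"ay": 0,"az": 0,"jaw": 0.7},
    {"dx": -0.024,"dy": 0.002,"dz": -0.001,"ax": 0,"ay": 0,"az": 0,"jaw": 0.7},
    {"dx": -0.036,"dy": 0.002,"dz": -0.001,"ax": 0,"ay": 0,"az": 0,"jaw": 0.7},
    {"dx": -0.047,"dy": 0.002,"dz": -0.001,"ax": 0,"ay": 0,"az": 0,"jaw": 0.7},
    {"dx": -0.057,"dy": 0.002,"dz": -0.001,"ax": 0,"ay": 0,"az": 0,"jaw": 0.7},
    {"dx": -0.067,"dy": 0.002,"dz": -0.001,"ax": 0,"ay": 0,"az": 0,"jaw": 0.7},
    {"dx": -0.077,"dy": 0.002,"dz": -0.001,"ax": 0,"ay": 0,"az": 0,"jaw": 0.7},
    {"dx": -0.087,"dy": 0.002,"dz": -0.001,"ax": 0,"ay": 0,"az": 0,"jaw": 0.7},
    {"dx": -0.087,"dy": 0.002,"dz": -0.001,"ax": 0,"ay": 0,"az": 0,"jaw": 0.7},
  ],
)

```text
time_s: 6.78
eef_pos: [0.5551, -0.2022, 0.151]
tcp_rot: [-2.226, -2.217, 0.002]
contact_force: [-0.3, -0.1, -0.7]
grip_width: 0.0593
```

```bash
python3 - <<'E'
from h import *
from bench import optics
s=show()
for n in ["side","wrist"]:
  f=optics.grab_frame(n); pickle.dump(f,open(n+"6.pkl","wb"))
  cv2.imwrite(f"pics/{n}7.png",cv2.resize(f["color"][100:330,120:450],None,fx=2.4,fy=2.4) if n=="side" else f["color"])
E
```

```text
t 6.78 pos [ 0.5551 -0.2022  0.151 ] psi 89.8 zax [-0.001 -0.001 -1.   ] F [-0.3 -0.1 -0.7] w 0.0593 q [-0.19  0.3   0.58  1.75 -0.18  1.14  0.44]
```

View pics/wrist7.png

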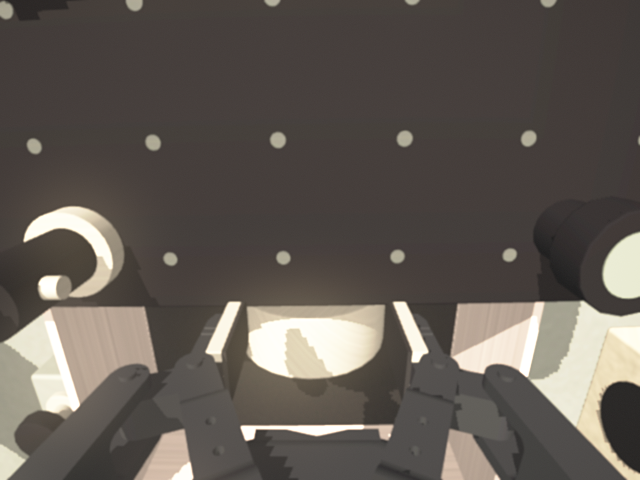

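View pics/side7.png

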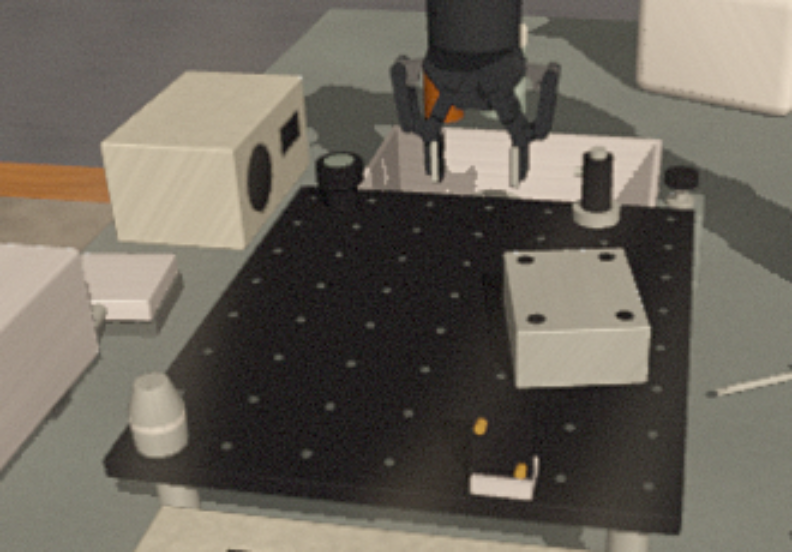

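The disc is off the board and in the bin, at about (315,345) in the wrist view, and the small parts haven't moved. Next is the slab. I'll raise, turn to ψ=180 and tilt 20° so the tips reach in behind its near face.

```bash
python3 - <<'E'
from h import *
s=show()
R=Rd(180,20,[0,1,0]); print(R[:,2])
print(rel(s,[.555,-.2,.26],Rd(90)))
print(rel(s,[.46,-.05,.26],Rd(135)))
print(rel(s,[.42,.024,.26],Rd(180)))
E
```

```text
t 6.88 pos [ 0.5555 -0.2006  0.151 ] psi 89.9 zax [-0.001  0.    -1.   ] F [-0.4  1.1 -0. ] w 0.0597 q [-0.19  0.3   0.58  1.75 -0.18  1.14  0.44]
[-0.34202014  0.         -0.93969262]
([0.0006, -0.0006, -0.109], [-0.04, -0.01, -0.13])
([0.1504, -0.0959, -0.1089], [-0.03, -0.02, -45.13])
([0.2243, -0.1361, -0.1089], [-0.02, -0.04, -90.13])
```

Request:
send_rows(
  commands=[
    {"dx": 0.0,"dy": 0.0,"dz": -0.055,"ax": 0,"ay": 0,"az": 0,"jaw": 0.7},
    {"dx": 0.0,"dy": 0.0,"dz": -0.109,"ax": 0,"ay": 0,"az": 0,"jaw": 0.7},
    {"dx": 0.15,"dy": -0.09,"dz": -0.11,"ax": 0,"ay": 0,"az": -45,"jaw": 0.7},
    {"dx": 0.15,"dy": -0.09,"dz": -0.11,"ax": 0,"ay": 0,"az": -45,"jaw": 0.7},
    {"dx": 0.15,"dy": -0.09,"dz": -0.11,"ax": 0,"ay": 0,"az": -45,"jaw": 0.7},
    {"dx": 0.15,"dy": -0.09,"dz": -0.11,"ax": 0,"ay": 0,"az": -45,"jaw": 0.7},
    {"dx": 0.22,"dy": -0.12,"dz": -0.11,"ax": 0,"ay": 0,"az": -90,"jaw": 0.7},
    {"dx": 0.22,"dy": -0.12,"dz": -0.11,"ax": 0,"ay": 0,"az": -90,"jaw": 0.7},
    {"dx": 0.22,"dy": -0.12,"dz": -0.11,"ax": 0,"ay": 0,"az": -90,"jaw": 0.7},
    {"dx": 0.22,"dy": -0.12,"dz": -0.11,"ax": 0,"ay": 0,"az": -90,"jaw": 0.7},
    {"dx": 0.22,"dy": -0.12,"dz": -0.11,"ax": 0,"ay": 0,"az": -90,"jaw": 0.7},
  ],
)

```text
time_s: 8.25
eef_pos: [0.4359, 0.0202, 0.2613]
tcp_rot: [-0.004, 3.142, 0.0]
contact_force: [-1.0, -0.5, -0.7]
grip_width: 0.0599
```

```bash
python3 - <<'E'
from h import *
from bench import optics
s=show()
print(rel(s,[.42,.024,.25],Rd(180,20,[0,1,0])))
print(rel(s,[.363,.024,.25],Rd(180,20,[0,1,0])))
f=optics.grab_frame("top"); cv2.imwrite("pics/top8.png",cv2.resize(f["color"][130:350,180:550],None,fx=2,fy=2))
E
```

```text
t 8.25 pos [0.4359 0.0202 0.2613] psi -179.8 zax [ 0.  0. -1.] F [-1.  -0.5 -0.7] w 0.0599 q [-0.55 -0.17  0.4   1.95  0.07  1.35  1.4 ]
([0.0159, 0.0038, 0.0113], [-0.01, 20.0, 0.15])
([0.0729, 0.004, 0.0113], [-0.01, 20.0, 0.15])
```

View pics/top8.png

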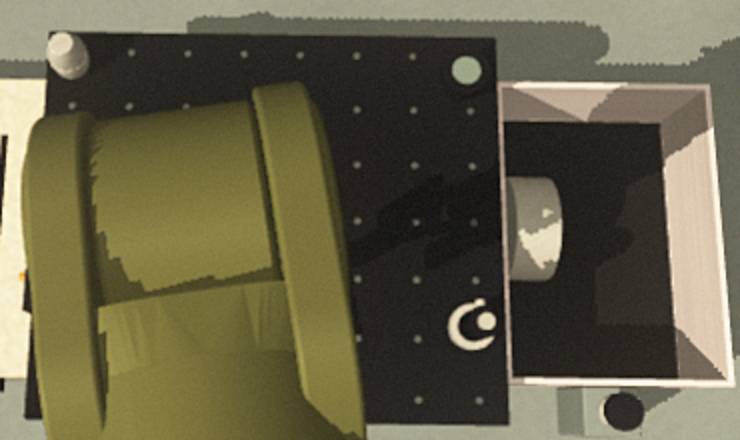

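The disc stands on edge in the bin against its board-side wall, at about (535,228) in the crop. Its centre is inside and below the rim. I'll go on with the slab approach.

Request:
send_rows(
  commands=[
    {"dx": 0.016,"dy": 0.004,"dz": 0.005,"ax": 0,"ay": 10,"az": 0,"jaw": 0.7},
    {"dx": 0.016,"dy": 0.004,"dz": 0.011,"ax": 0,"ay": 20,"az": 0,"jaw": 0.7},
    {"dx": 0.045,"dy": 0.004,"dz": 0.011,"ax": 0,"ay": 20,"az": 0,"jaw": 0.7},
    {"dx": 0.073,"dy": 0.004,"dz": 0.011,"ax": 0,"ay": 20,"az": 0,"jaw": 0.7},
    {"dx": 0.073,"dy": 0.004,"dz": 0.011,"ax": 0,"ay": 20,"az": 0,"jaw": 0.7},
    {"dx": 0.073,"dy": 0.004,"dz": 0.011,"ax": 0,"ay": 20,"az": 0,"jaw": 0.7},
  ],
)

```text
time_s: 9.05
eef_pos: [0.3637, 0.0241, 0.2506]
tcp_rot: [-0.002, -2.794, -0.001]
contact_force: [0.8, -0.8, 0.1]
grip_width: 0.0597
```

```bash
python3 - <<'E'
from h import *
from bench import optics
s=show()
print(rel(s,[.363,.024,.15],Rd(180,20,[0,1,0])))
for n in ["side","wrist"]:
  f=optics.grab_frame(n); pickle.dump(f,open(n+"6.pkl","wb"))
  cv2.imwrite(f"pics/{n}9.png",f["color"])
E
```

```text
t 9.05 pos [0.3637 0.0241 0.2506] psi 179.9 zax [-0.341  0.001 -0.94 ] F [ 0.8 -0.8  0.1] w 0.0597 q [-0.56 -0.05  0.44  1.91 -0.02  1.62  1.45]
([-0.0336, -0.0002, 0.0948], [0.05, 0.09, -0.08])
```

View pics/side9.png

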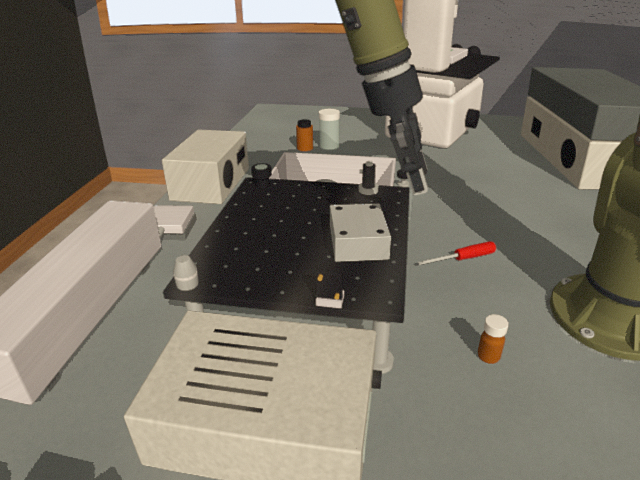

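View pics/wrist9.png

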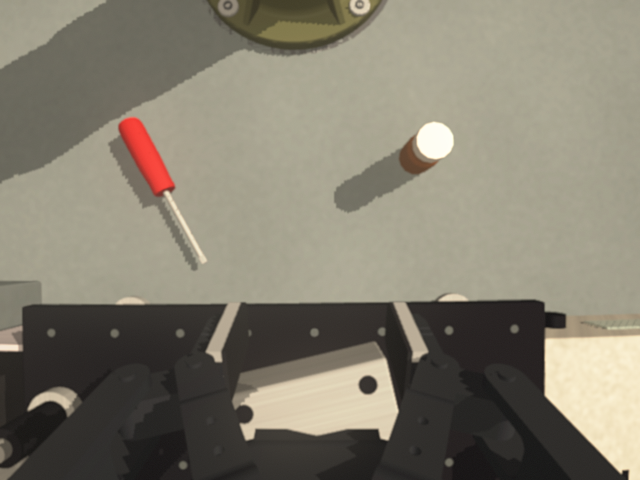

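It reaches. The wrist view shows the slab ahead of the fingers at about (320,390), with its near edge clear. Lowering now.

Request:
send_rows(
  commands=[
    {"dx": -0.017,"dy": 0,"dz": 0.047,"ax": 0,"ay": 0,"az": 0,"jaw": 0.7},
    {"dx": -0.028,"dy": 0,"dz": 0.08,"ax": 0,"ay": 0,"az": 0,"jaw": 0.7},
    {"dx": -0.034,"dy": 0,"dz": 0.095,"ax": 0,"ay": 0,"az": 0,"jaw": 0.7},
    {"dx": -0.034,"dy": 0,"dz": 0.095,"ax": 0,"ay": 0,"az": 0,"jaw": 0.7},
  ],
)

```text
time_s: 9.65
eef_pos: [0.3626, 0.0238, 0.1492]
tcp_rot: [-0.003, -2.791, 0.0]
contact_force: [0.7, -0.1, -0.2]
grip_width: 0.0599
```

```bash
python3 - <<'E'
from h import *
from bench import optics
s=show()
for x in [.379,.4,.42,.44,.46,.48,.5]: print(x,rel(s,[x,.024,.15],Rd(180,20,[0,1,0])))
for n in ["side"]:
  f=optics.grab_frame(n)
  cv2.imwrite(f"pics/{n}10.png",cv2.resize(f["color"][100:330,120:450],None,fx=2.4,fy=2.4))
E
```

```text
t 9.65 pos [0.3626 0.0238 0.1492] psi 179.9 zax [-0.343  0.    -0.939] F [ 0.7 -0.1 -0.2] w 0.0599 q [-0.55  0.06  0.46  2.03 -0.06  1.4   1.5 ]
0.379 ([-0.0151, 0.0002, -0.0063], [0.0, -0.07, -0.12])
0.4 ([-0.0349, 0.0003, -0.0136], [0.0, -0.07, -0.12])
0.42 ([-0.0536, 0.0003, -0.0204], [0.0, -0.07, -0.12])
0.44 ([-0.0724, 0.0003, -0.0273], [0.0, -0.07, -0.12])
0.46 ([-0.0912, 0.0004, -0.0341], [0.0, -0.07, -0.12])
0.48 ([-0.11, 0.0004, -0.041], [0.0, -0.07, -0.12])
0.5 ([-0.1288, 0.0005, -0.0479], [0.0, -0.07, -0.12])
```

View pics/side10.png

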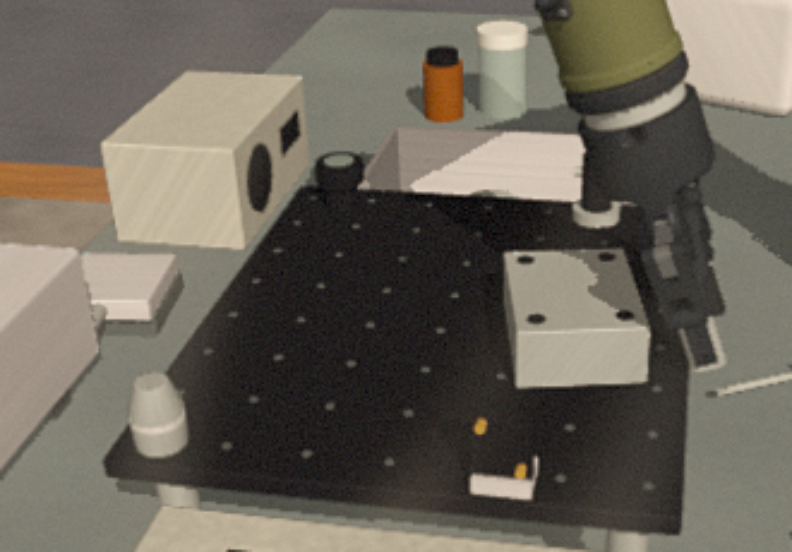

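Request:
send_rows(
  commands=[
    {"dx": -0.011,"dy": 0,"dz": -0.004,"ax": 0,"ay": 0,"az": 0,"jaw": 0.7},
    {"dx": -0.02,"dy": 0,"dz": -0.008,"ax": 0,"ay": 0,"az": 0,"jaw": 0.7},
    {"dx": -0.03,"dy": 0,"dz": -0.0117,"ax": 0,"ay": 0,"az": 0,"jaw": 0.7},
    {"dx": -0.04,"dy": 0,"dz": -0.0153,"ax": 0,"ay": 0,"az": 0,"jaw": 0.7},
    {"dx": -0.05,"dy": 0,"dz": -0.019,"ax": 0,"ay": 0,"az": 0,"jaw": 0.7},
    {"dx": -0.05,"dy": 0,"dz": -0.019,"ax": 0,"ay": 0,"az": 0,"jaw": 0.7},
  ],
)

```text
time_s: 10.45
eef_pos: [0.4154, 0.0252, 0.1506]
tcp_rot: [-0.001, -2.788, -0.003]
contact_force: [-4.8, 2.4, 2.0]
grip_width: 0.0598
```

```bash
python3 - <<'E'
from h import *
from bench import optics
s=show()
for x in [.42,.44,.46,.48,.5]: print(x,rel(s,[x,.024,.15],Rd(180,20,[0,1,0])))
for n in ["side"]:
  f=optics.grab_frame(n)
  cv2.imwrite(f"pics/{n}11.png",cv2.resize(f["color"][100:330,120:450],None,fx=2.4,fy=2.4))
E
```

```text
t 10.45 pos [0.4154 0.0252 0.1506] psi 180.0 zax [-0.346  0.002 -0.938] F [-4.8  2.4  2. ] w 0.0598 q [-0.52  0.18  0.47  1.91 -0.1   1.42  1.56]
0.42 ([-0.0045, -0.0012, -0.001], [0.11, -0.24, -0.0])
0.44 ([-0.0232, -0.0012, -0.008], [0.11, -0.24, -0.0])
0.46 ([-0.042, -0.0012, -0.0149], [0.11, -0.24, -0.0])
0.48 ([-0.0608, -0.0012, -0.0218], [0.11, -0.24, -0.0])
0.5 ([-0.0795, -0.0012, -0.0287], [0.11, -0.24, -0.0])
```

View pics/side11.png

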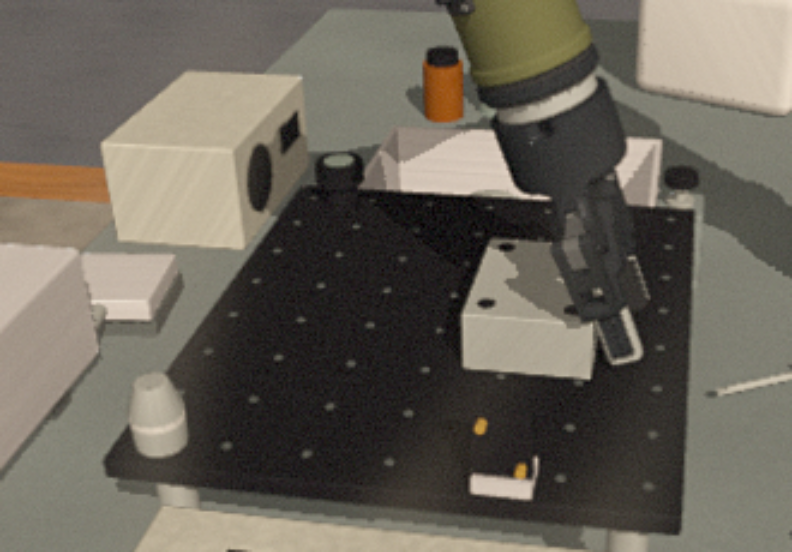

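The slab is sliding and has squared up to the fingers. I'll keep pushing.

Request:
send_rows(
  commands=[
    {"dx": -0.012,"dy": -0.001,"dz": -0.004,"ax": 0,"ay": 0,"az": 0,"jaw": 0.7},
    {"dx": -0.023,"dy": -0.001,"dz": -0.008,"ax": 0,"ay": 0,"az": 0,"jaw": 0.7},
    {"dx": -0.034,"dy": -0.001,"dz": -0.012,"ax": 0,"ay": 0,"az": 0,"jaw": 0.7},
    {"dx": -0.045,"dy": -0.001,"dz": -0.016,"ax": 0,"ay": 0,"az": 0,"jaw": 0.7},
    {"dx": -0.056,"dy": -0.001,"dz": -0.02,"ax": 0,"ay": 0,"az": 0,"jaw": 0.7},
    {"dx": -0.067,"dy": -0.001,"dz": -0.0242,"ax": 0,"ay": 0,"az": 0,"jaw": 0.7},
    {"dx": -0.078,"dy": -0.001,"dz": -0.0282,"ax": 0,"ay": 0,"az": 0,"jaw": 0.7},
    {"dx": -0.078,"dy": -0.001,"dz": -0.0282,"ax": 0,"ay": 0,"az": 0,"jaw": 0.7},
  ],
)

```text
time_s: 11.5
eef_pos: [0.4982, 0.0228, 0.1504]
tcp_rot: [-0.002, -2.788, -0.0]
contact_force: [-5.9, 0.7, 3.6]
grip_width: 0.0593
```

```bash
python3 - <<'E'
from h import *
from bench import optics
s=show()
for n in ["side"]:
  f=optics.grab_frame(n);pickle.dump(f,open("side12.pkl","wb"))
  cv2.imwrite(f"pics/{n}12.png",cv2.resize(f["color"][100:330,120:450],None,fx=2.4,fy=2.4))
E
```

```text
t 11.5 pos [0.4982 0.0228 0.1504] psi 179.9 zax [-0.347  0.001 -0.938] F [-5.9  0.7  3.6] w 0.0593 q [-0.47  0.36  0.48  1.71 -0.16  1.47  1.62]
```

View pics/side12.png

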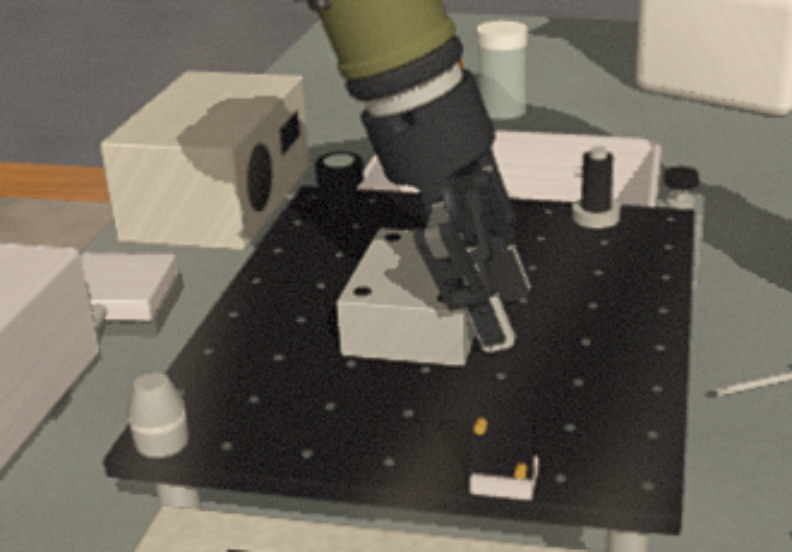

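The slab is square and in the channel. I'll back off, lift, move round to its +y side, and take a clear look.

```bash
python3 - <<'E'
from h import *
s=show()
T=Rd(180,20,[0,1,0])
print(rel(s,[.475,.023,.15],T)); print(rel(s,[.475,.023,.25],T)); print(rel(s,[.50,.11,.255],Rd(135))); print(rel(s,[.555,.12,.255],Rd(90)))
E
```

```text
t 11.55 pos [0.4982 0.0228 0.1504] psi 179.9 zax [-0.346  0.001 -0.938] F [-4.9 -0.3  3.1] w 0.0599 q [-0.47  0.36  0.48  1.71 -0.16  1.47  1.62]
([0.0216, 0.0002, 0.0084], [0.04, -0.26, -0.08])
([0.0562, 0.0002, -0.0854], [0.04, -0.26, -0.08])
([0.0346, 0.0872, -0.0987], [-7.93, -19.21, 44.43])
([-0.017, 0.0973, -0.1177], [-15.88, -15.91, 88.89])
```

Request:
send_rows(
  commands=[
    {"dx": 0.022,"dy": 0,"dz": 0.008,"ax": 0,"ay": 0,"az": 0,"jaw": 0.47},
    {"dx": 0.04,"dy": 0,"dz": -0.04,"ax": 0,"ay": 0,"az": 0,"jaw": 0.47},
    {"dx": 0.056,"dy": 0,"dz": -0.085,"ax": 0,"ay": 0,"az": 0,"jaw": 0.47},
    {"dx": 0.035,"dy": 0.087,"dz": -0.099,"ax": -7.9,"ay": -19.2,"az": 44.4,"jaw": 0.47},
    {"dx": 0.035,"dy": 0.087,"dz": -0.099,"ax": -7.9,"ay": -19.2,"az": 44.4,"jaw": 0.47},
    {"dx": 0.035,"dy": 0.087,"dz": -0.099,"ax": -7.9,"ay": -19.2,"az": 44.4,"jaw": 0.47},
    {"dx": 0.035,"dy": 0.087,"dz": -0.099,"ax": -7.9,"ay": -19.2,"az": 44.4,"jaw": 0.47},
    {"dx": -0.017,"dy": 0.097,"dz": -0.118,"ax": -15.9,"ay": -15.9,"az": 88.9,"jaw": 0.47},
    {"dx": -0.017,"dy": 0.097,"dz": -0.118,"ax": -15.9,"ay": -15.9,"az": 88.9,"jaw": 0.47},
    {"dx": -0.017,"dy": 0.097,"dz": -0.118,"ax": -15.9,"ay": -15.9,"az": 88.9,"jaw": 0.47},
    {"dx": -0.017,"dy": 0.097,"dz": -0.118,"ax": -15.9,"ay": -15.9,"az": 88.9,"jaw": 0.47},
    {"dx": -0.017,"dy": 0.097,"dz": -0.118,"ax": -15.9,"ay": -15.9,"az": 88.9,"jaw": 0.47},
  ],
)

```text
time_s: 13.05
eef_pos: [0.5564, 0.1198, 0.2558]
tcp_rot: [2.224, 2.213, 0.007]
contact_force: [0.4, 0.3, -1.2]
grip_width: 0.0397
```

```bash
python3 - <<'E'
from h import *
from bench import optics
s=show()
for n in ["side","top","wrist"]:
  f=optics.grab_frame(n);pickle.dump(f,open(n+"13.pkl","wb"))
  cv2.imwrite(f"pics/{n}13.png",cv2.resize(f["color"][100:330,120:450],None,fx=2.4,fy=2.4) if n=="side" else f["color"])
E
```

```text
t 13.05 pos [0.5564 0.1198 0.2558] psi 89.7 zax [ 0.006  0.    -1.   ] F [ 0.4  0.3 -1.2] w 0.0397 q [-0.76  0.15  0.56  1.68 -0.08  1.32 -0.19]
```

View pics/side13.png

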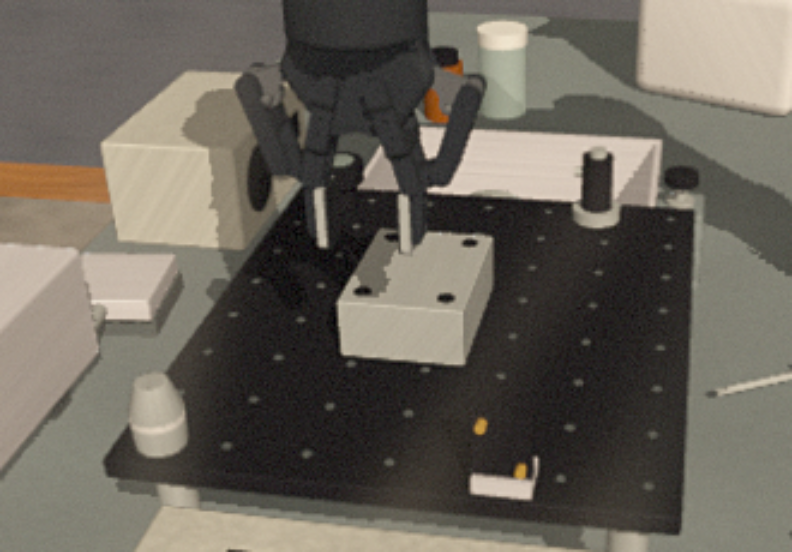

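View pics/wrist13.png

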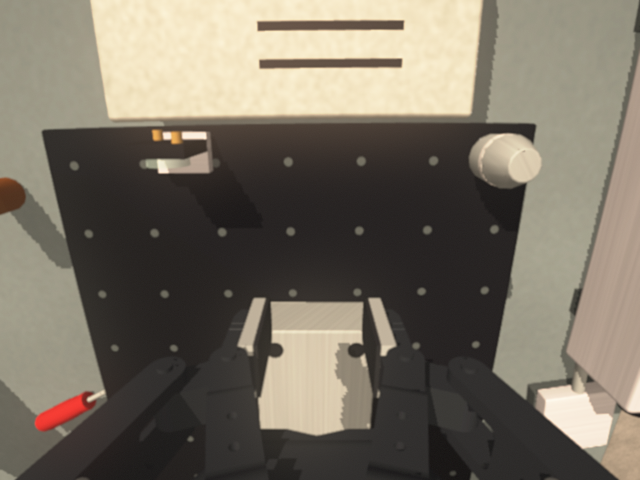

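View pics/top13.png

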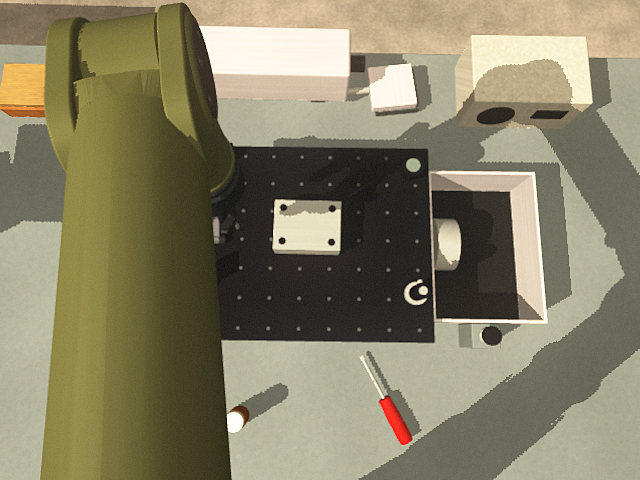

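Top view: the slab's top corners are at about (274,200), (340,201), (340,250) and (273,250), square with the board. The disc is on edge at (448,245).

```bash
python3 - <<'E'
from h import *
f=pickle.load(open("top13.pkl","rb")); im=f["color"]
s=onz(f,[(274,200),(340,201),(340,250),(273,250)],.162); print(np.round(s,3),s.mean(0))
b=onz(f,[(438,219),(458,221),(458,268),(437,270)],.1); print("disc top at z=.1",np.round(b,3))
cv2.imwrite("pics/bin13.png",cv2.resize(im[155:350,420:560],None,fx=4,fy=3))
from bench import r
st=show()
for z in [.25,.2,.152]: print(rel(st,[.555,.12,z],Rd(90)))
E
```

```text
[[ 0.596  0.068  0.162]
 [ 0.596 -0.041  0.162]
 [ 0.514 -0.042  0.162]
 [ 0.512  0.067  0.162]] [0.55439321 0.01311277 0.162     ]
disc top at z=.1 [[ 0.585 -0.218  0.1  ]
 [ 0.582 -0.254  0.1  ]
 [ 0.498 -0.251  0.1  ]
 [ 0.494 -0.214  0.1  ]]
t 13.2 pos [0.5562 0.1199 0.2556] psi 90.1 zax [ 0.006  0.    -1.   ] F [ 0.   1.  -0.6] w 0.0401 q [-0.76  0.15  0.56  1.68 -0.08  1.32 -0.19]
([0.0001, -0.0012, 0.0056], [0.32, -0.02, 0.13])
([0.0001, -0.0015, 0.0556], [0.32, -0.02, 0.13])
([0.0, -0.0017, 0.1036], [0.32, -0.02, 0.13])
```

View pics/bin13.png

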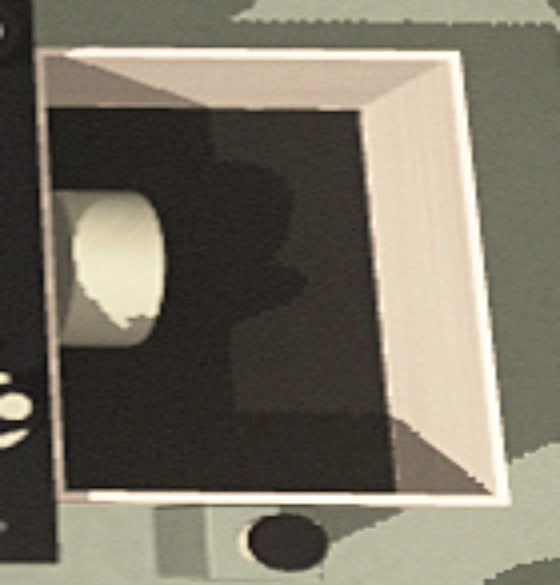

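The slab centre is at (0.554, 0.013) and squared up, in the middle of the 0.469–0.643 channel. I'll lower behind its +y face and push.

Request:
send_rows(
  commands=[
    {"dx": 0,"dy": -0.001,"dz": 0.05,"ax": 0,"ay": 0,"az": 0,"jaw": 0.47},
    {"dx": 0,"dy": -0.001,"dz": 0.085,"ax": 0,"ay": 0,"az": 0,"jaw": 0.47},
    {"dx": 0,"dy": -0.001,"dz": 0.103,"ax": 0,"ay": 0,"az": 0,"jaw": 0.47},
    {"dx": -0.015,"dy": -0.001,"dz": 0.103,"ax": 0,"ay": 0,"az": 0,"jaw": 0.47},
    {"dx": -0.03,"dy": -0.001,"dz": 0.103,"ax": 0,"ay": 0,"az": 0,"jaw": 0.47},
    {"dx": -0.042,"dy": -0.001,"dz": 0.103,"ax": 0,"ay": 0,"az": 0,"jaw": 0.47},
    {"dx": -0.055,"dy": -0.001,"dz": 0.103,"ax": 0,"ay": 0,"az": 0,"jaw": 0.47},
    {"dx": -0.068,"dy": -0.001,"dz": 0.103,"ax": 0,"ay": 0,"az": 0,"jaw": 0.47},
    {"dx": -0.081,"dy": -0.001,"dz": 0.103,"ax": 0,"ay": 0,"az": 0,"jaw": 0.47},
    {"dx": -0.094,"dy": -0.001,"dz": 0.103,"ax": 0,"ay": 0,"az": 0,"jaw": 0.47},
    {"dx": -0.1,"dy": -0.001,"dz": 0.103,"ax": 0,"ay": 0,"az": 0,"jaw": 0.47},
  ],
)

```text
time_s: 14.58
eef_pos: [0.556, 0.0229, 0.1538]
tcp_rot: [2.219, 2.223, 0.016]
contact_force: [0.2, 10.4, 2.6]
grip_width: 0.0404
```

```bash
python3 - <<'E'
from h import *
from bench import optics
s=show()
for y in [-.04,-.1,-.12,-.14,-.2]: print(y,rel(s,[.555,y,.152],Rd(90)))
for n in ["side","wrist"]:
  f=optics.grab_frame(n);pickle.dump(f,open(n+"14.pkl","wb"))
  cv2.imwrite(f"pics/{n}14.png",cv2.resize(f["color"][100:330,120:450],None,fx=2.4,fy=2.4) if n=="side" else f["color"])
E
```

```text
t 14.57 pos [0.556  0.0229 0.1538] psi 90.1 zax [ 0.008  0.007 -1.   ] F [ 0.2 10.4  2.6] w 0.0404 q [-0.62  0.21  0.6   1.84 -0.14  1.12  0.03]
-0.04 ([-0.063, -0.0012, 0.0014], [0.45, -0.39, 0.1])
-0.1 ([-0.123, -0.0013, 0.001], [0.45, -0.39, 0.1])
-0.12 ([-0.143, -0.0013, 0.0008], [0.45, -0.39, 0.1])
-0.14 ([-0.163, -0.0013, 0.0007], [0.45, -0.39, 0.1])
-0.2 ([-0.223, -0.0014, 0.0003], [0.45, -0.39, 0.1])
```

View pics/side14.png

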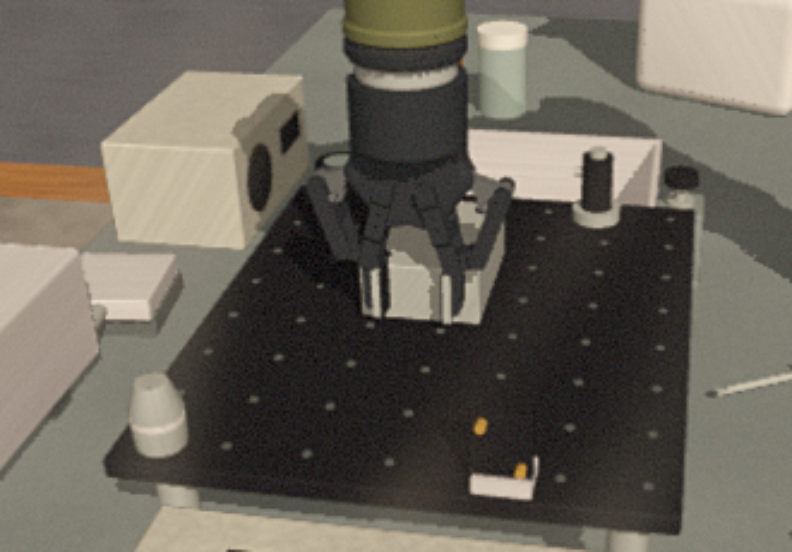

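Pushing squarely, so I'll continue.

Request:
send_rows(
  commands=[
    {"dx": -0.012,"dy": -0.001,"dz": 0.001,"ax": 0,"ay": 0,"az": 0,"jaw": 0.47},
    {"dx": -0.025,"dy": -0.001,"dz": 0.001,"ax": 0,"ay": 0,"az": 0,"jaw": 0.47},
    {"dx": -0.038,"dy": -0.001,"dz": 0.001,"ax": 0,"ay": 0,"az": 0,"jaw": 0.47},
    {"dx": -0.051,"dy": -0.001,"dz": 0.001,"ax": 0,"ay": 0,"az": 0,"jaw": 0.47},
    {"dx": -0.064,"dy": -0.001,"dz": 0.001,"ax": 0,"ay": 0,"az": 0,"jaw": 0.47},
    {"dx": -0.077,"dy": -0.001,"dz": 0.001,"ax": 0,"ay": 0,"az": 0,"jaw": 0.47},
    {"dx": -0.09,"dy": -0.001,"dz": 0.001,"ax": 0,"ay": 0,"az": 0,"jaw": 0.47},
    {"dx": -0.103,"dy": -0.001,"dz": 0.001,"ax": 0,"ay": 0,"az": 0,"jaw": 0.47},
    {"dx": -0.116,"dy": -0.001,"dz": 0.001,"ax": 0,"ay": 0,"az": 0,"jaw": 0.47},
    {"dx": -0.13,"dy": -0.001,"dz": 0.001,"ax": 0,"ay": 0,"az": 0,"jaw": 0.47},
    {"dx": -0.13,"dy": -0.001,"dz": 0.001,"ax": 0,"ay": 0,"az": 0,"jaw": 0.47},
  ],
)

```text
time_s: 16.05
eef_pos: [0.5563, -0.1082, 0.1535]
tcp_rot: [2.217, 2.22, 0.017]
contact_force: [1.4, 5.8, 3.9]
grip_width: 0.0403
```

```bash
python3 - <<'E'
from h import *
from bench import optics
s=show()
for y in [-.14,-.2]: print(y,rel(s,[.555,y,.152],Rd(90)))
for n in ["side","wrist"]:
  f=optics.grab_frame(n);pickle.dump(f,open(n+"15.pkl","wb"))
  cv2.imwrite(f"pics/{n}15.png",cv2.resize(f["color"][100:330,120:450],None,fx=2.4,fy=2.4) if n=="side" else f["color"])
E
```

```text
t 16.05 pos [ 0.5563 -0.1082  0.1535] psi 90.1 zax [ 0.01   0.005 -1.   ] F [1.4 5.8 3.9] w 0.0403 q [-0.44  0.25  0.68  1.82 -0.18  1.13  0.3 ]
-0.14 ([-0.0318, -0.0014, 0.0014], [0.6, -0.27, 0.09])
-0.2 ([-0.0918, -0.0015, 0.0011], [0.6, -0.27, 0.09])
```

View pics/side15.png

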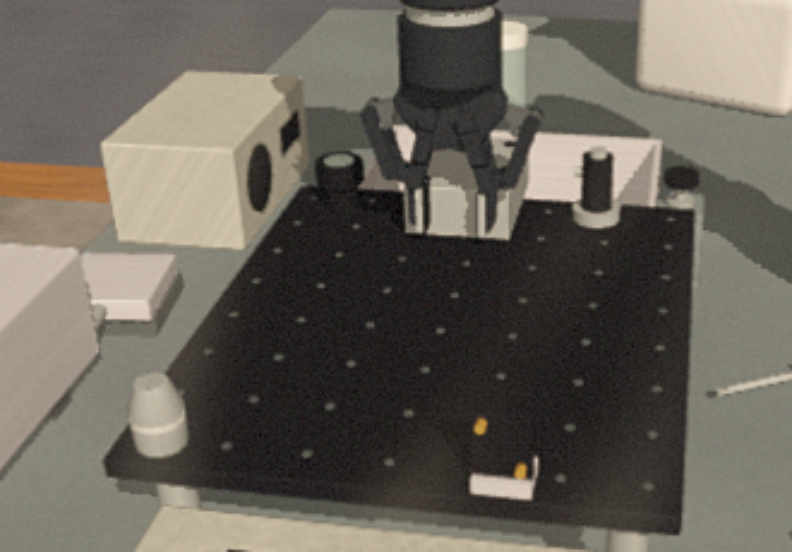

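View pics/wrist15.png

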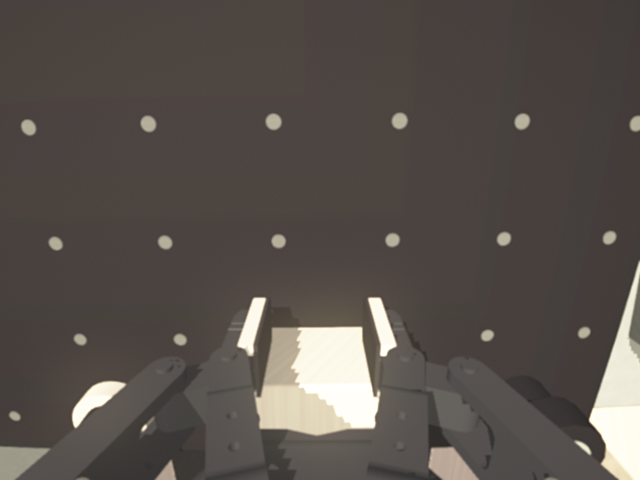

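Request:
send_rows(
  commands=[
    {"dx": -0.012,"dy": -0.001,"dz": 0.001,"ax": 0,"ay": 0,"az": 0,"jaw": 0.47},
    {"dx": -0.024,"dy": -0.001,"dz": 0.001,"ax": 0,"ay": 0,"az": 0,"jaw": 0.47},
    {"dx": -0.034,"dy": -0.001,"dz": 0.001,"ax": 0,"ay": 0,"az": 0,"jaw": 0.47},
    {"dx": -0.042,"dy": -0.001,"dz": 0.001,"ax": 0,"ay": 0,"az": 0,"jaw": 0.47},
    {"dx": -0.042,"dy": -0.001,"dz": 0.001,"ax": 0,"ay": 0,"az": 0,"jaw": 0.47},
    {"dx": -0.042,"dy": -0.001,"dz": 0.001,"ax": 0,"ay": 0,"az": 0,"jaw": 0.47},
  ],
)

```text
time_s: 16.9
eef_pos: [0.5534, -0.1529, 0.1511]
tcp_rot: [2.218, 2.218, 0.007]
contact_force: [0.2, -0.2, -0.3]
grip_width: 0.0401
```

```bash
python3 - <<'E'
from h import *
from bench import optics
s=show()
for y in [-.14,-.2]: print(y,rel(s,[.555,y,.152],Rd(90)))
for n in ["side","wrist"]:
  f=optics.grab_frame(n);pickle.dump(f,open(n+"16.pkl","wb"))
  cv2.imwrite(f"pics/{n}16.png",cv2.resize(f["color"][100:330,120:450],None,fx=2.4,fy=2.4) if n=="side" else f["color"])
E
```

```text
t 16.9 pos [ 0.5534 -0.1529  0.1511] psi 90.0 zax [ 0.007  0.    -1.   ] F [ 0.2 -0.2 -0.3] w 0.0401 q [-0.38  0.27  0.7   1.8  -0.19  1.13  0.39]
-0.14 ([0.0129, 0.0016, -0.0009], [0.38, -0.0, 0.0])
-0.2 ([-0.0471, 0.0016, -0.0009], [0.38, -0.0, 0.0])
```

View pics/side16.png

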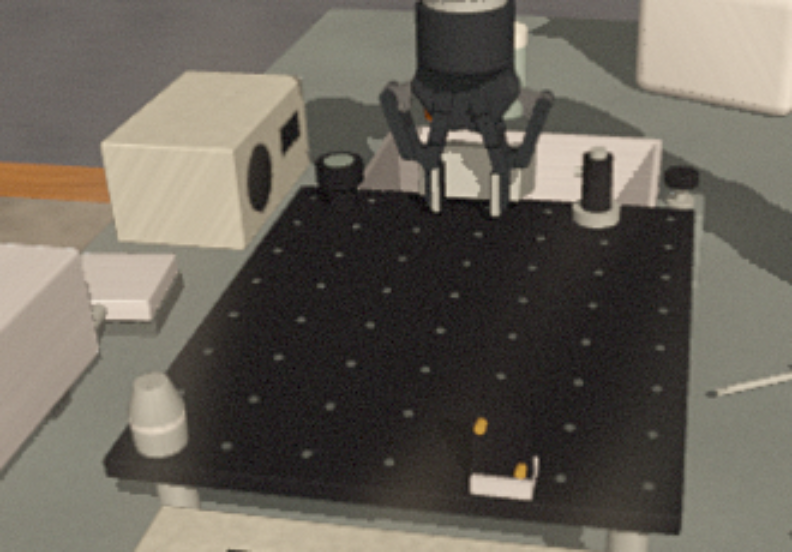

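View pics/wrist16.png

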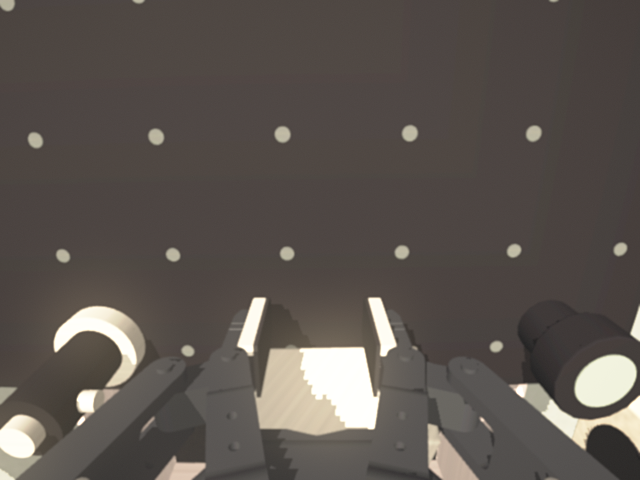

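The slab has gone over the edge and seems to be leaning on the disc. I'll follow through a bit further.

Request:
send_rows(
  commands=[
    {"dx": -0.012,"dy": 0.002,"dz": 0,"ax": 0,"ay": 0,"az": 0,"jaw": 0.47},
    {"dx": -0.024,"dy": 0.002,"dz": 0,"ax": 0,"ay": 0,"az": 0,"jaw": 0.47},
    {"dx": -0.036,"dy": 0.002,"dz": 0,"ax": 0,"ay": 0,"az": 0,"jaw": 0.47},
    {"dx": -0.048,"dy": 0.002,"dz": 0,"ax": 0,"ay": 0,"az": 0,"jaw": 0.47},
    {"dx": -0.058,"dy": 0.002,"dz": 0,"ax": 0,"ay": 0,"az": 0,"jaw": 0.47},
    {"dx": -0.058,"dy": 0.002,"dz": 0,"ax": 0,"ay": 0,"az": 0,"jaw": 0.47},
  ],
)

```text
time_s: 17.75
eef_pos: [0.5546, -0.2121, 0.1501]
tcp_rot: [2.222, 2.216, 0.005]
contact_force: [-0.4, 0.3, 0.2]
grip_width: 0.0399
```

```bash
python3 - <<'E'
from h import *
from bench import optics
s=show()
for n in ["side","wrist"]:
  f=optics.grab_frame(n);pickle.dump(f,open(n+"17.pkl","wb"))
  cv2.imwrite(f"pics/{n}17.png",cv2.resize(f["color"][100:330,120:450],None,fx=2.4,fy=2.4) if n=="side" else f["color"])
E
```

```text
t 17.75 pos [ 0.5546 -0.2121  0.1501] psi 89.9 zax [ 0.005 -0.001 -1.   ] F [-0.4  0.3  0.2] w 0.0399 q [-0.28  0.33  0.72  1.75 -0.23  1.14  0.51]
```

View pics/side17.png

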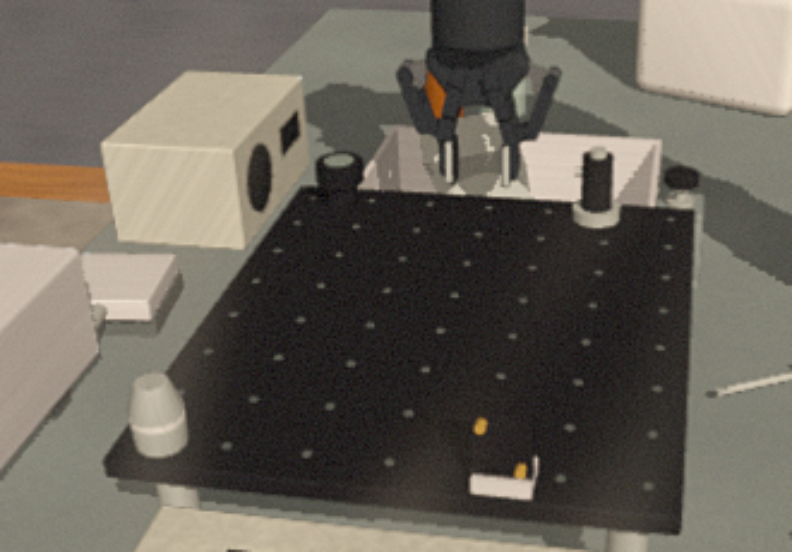

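View pics/wrist17.png

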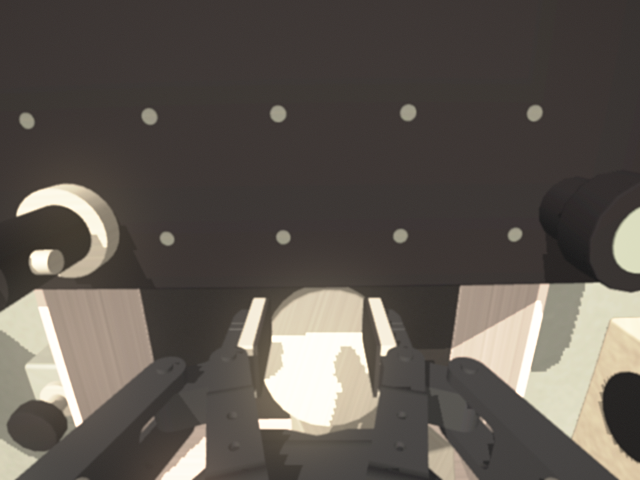

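I'll lift away and inspect the bin.

Request:
send_rows(
  commands=[
    {"dx": 0,"dy": 0,"dz": -0.06,"ax": 0,"ay": 0,"az": 0,"jaw": 0.2},
    {"dx": 0,"dy": 0,"dz": -0.12,"ax": 0,"ay": 0,"az": 0,"jaw": 0.0},
    {"dx": 0.2,"dy": -0.09,"dz": -0.12,"ax": 0,"ay": 0,"az": 0,"jaw": 0.0},
    {"dx": 0.2,"dy": -0.09,"dz": -0.12,"ax": 0,"ay": 0,"az": 0,"jaw": 0.0},
    {"dx": 0.2,"dy": -0.09,"dz": -0.12,"ax": 0,"ay": 0,"az": 0,"jaw": 0.0},
    {"dx": 0.2,"dy": -0.09,"dz": -0.12,"ax": 0,"ay": 0,"az": 0,"jaw": 0.0},
    {"dx": 0.2,"dy": -0.09,"dz": -0.12,"ax": 0,"ay": 0,"az": 0,"jaw": 0.0},
  ],
)

```text
time_s: 18.73
eef_pos: [0.4636, -0.0071, 0.2698]
tcp_rot: [2.212, 2.227, 0.008]
contact_force: [0.4, -0.7, -0.3]
grip_width: -0.0001
```

```bash
python3 - <<'E'
from h import *
from bench import optics
s=show()
for n in ["side","top"]:
  f=optics.grab_frame(n);pickle.dump(f,open(n+"18.pkl","wb"))
  im=f["color"]
  cv2.imwrite(f"pics/{n}18.png",cv2.resize(im[100:330,120:450],None,fx=2.4,fy=2.4) if n=="side" else cv2.resize(im[155:350,350:560],None,fx=3.5,fy=3))
E
```

```text
t 18.73 pos [ 0.4636 -0.0071  0.2698] psi 90.4 zax [ 0.005  0.002 -1.   ] F [ 0.4 -0.7 -0.3] w -0.0001 q [-0.63 -0.13  0.55  1.89  0.07  1.35 -0.09]
```

View pics/side18.png

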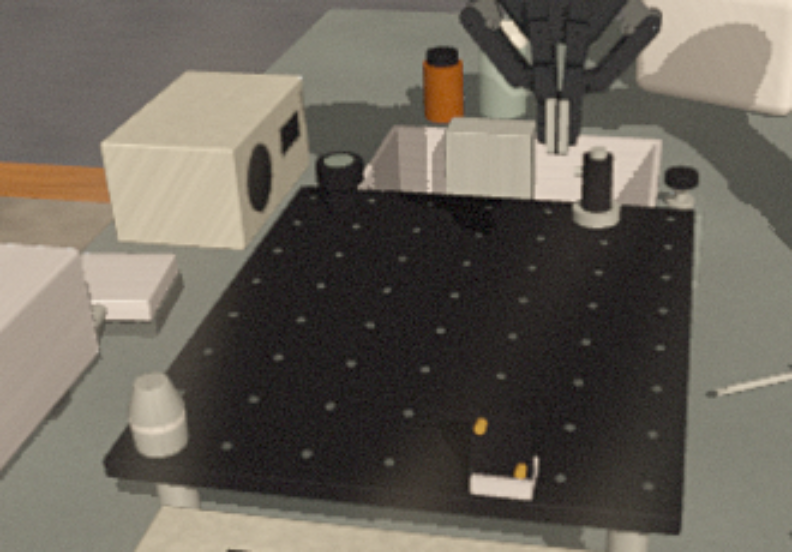

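View pics/top18.png

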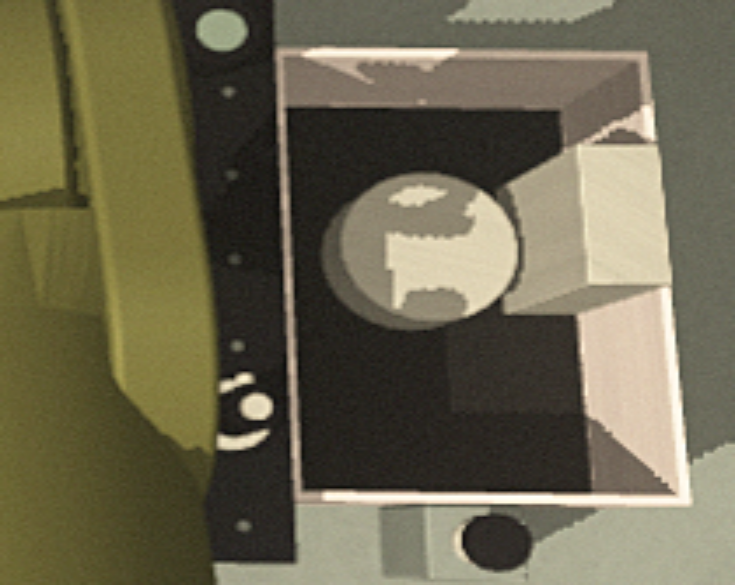

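Both weights are in the bin:
- The slab stands on end against the far wall, at about (622,215) in the crop.
- The disc lies almost flat at about (430,250).

I'll check the heights and centres, then plan the plunger move.

```bash
python3 - <<'E'
from h import *
f=pickle.load(open("top18.pkl","rb"))
z=lambda u,v:(350+u/3.5,155+v/3)
print("slab top",np.round(onz(f,[z(580,143),z(657,143),z(670,285),z(588,285)],.115),3))
print("disc",np.round(onz(f,[z(430,250)],.06),3))
im=f["color"]; g=cv2.cvtColor(im,cv2.COLOR_BGR2GRAY)[320:350,482:510]; m=(g<60).astype(np.uint8)
cs,_=cv2.findContours(m,cv2.RETR_EXTERNAL,cv2.CHAIN_APPROX_NONE); c=max(cs,key=cv2.contourArea); (u,v),w,a=cv2.fitEllipse(c); print(u+482,v+320,w)
p=onz(f,[(u+482,v+320)],.109)[0]; print("plunger",p)
s=show()
for h in [.2,.15,.13,.12]: print(rel(s,[p[0],p[1],h],Rd(90)))
E
```

```text
slab top [[ 0.614 -0.352  0.115]
 [ 0.615 -0.39   0.115]
 [ 0.53  -0.39   0.115]
 [ 0.53  -0.35   0.115]]
disc [[ 0.56  -0.293  0.06 ]]
491.3891353607178 335.166841506958 (17.290910720825195, 19.45990562438965)
plunger [ 0.38472239 -0.29926502  0.109     ]
t 18.82 pos [ 0.4646 -0.0106  0.2699] psi 90.0 zax [ 0.005  0.    -1.   ] F [-0.2 -0.4 -0.6] w -0.0001 q [-0.63 -0.12  0.55  1.89  0.07  1.35 -0.09]
([-0.2887, -0.0804, 0.0694], [0.32, -0.01, 0.02])
([-0.2887, -0.0806, 0.1194], [0.32, -0.01, 0.02])
([-0.2887, -0.0808, 0.1394], [0.32, -0.01, 0.02])
([-0.2887, -0.0808, 0.1494], [0.32, -0.01, 0.02])
```

The slab's top face measures 84 × 39 mm at z=0.115, so it is upright with its centre at about (0.572, -0.370, 0.06). The disc is at about (0.56, -0.293). Both are inside the walls and below the rim. Moving to the plunger.

Request:
send_rows(
  commands=[
    {"dx": -0.29,"dy": -0.082,"dz": 0.0,"ax": 0,"ay": 0,"az": 0,"jaw": 0.0},
    {"dx": -0.29,"dy": -0.082,"dz": 0.0,"ax": 0,"ay": 0,"az": 0,"jaw": 0.0},
    {"dx": -0.29,"dy": -0.082,"dz": 0.0,"ax": 0,"ay": 0,"az": 0,"jaw": 0.0},
    {"dx": -0.29,"dy": -0.082,"dz": 0.0,"ax": 0,"ay": 0,"az": 0,"jaw": 0.0},
    {"dx": -0.29,"dy": -0.082,"dz": 0.0,"ax": 0,"ay": 0,"az": 0,"jaw": 0.0},
    {"dx": -0.29,"dy": -0.082,"dz": 0.0,"ax": 0,"ay": 0,"az": 0,"jaw": 0.0},
    {"dx": -0.29,"dy": -0.082,"dz": 0.05,"ax": 0,"ay": 0,"az": 0,"jaw": 0.0},
    {"dx": -0.29,"dy": -0.082,"dz": 0.1,"ax": 0,"ay": 0,"az": 0,"jaw": 0.0},
    {"dx": -0.29,"dy": -0.082,"dz": 0.11,"ax": 0,"ay": 0,"az": 0,"jaw": 0.0},
  ],
)

```text
time_s: 19.95
eef_pos: [0.3809, -0.2994, 0.1567]
tcp_rot: [-2.222, -2.219, -0.0]
contact_force: [-0.5, 0.1, 0.3]
grip_width: 0.0001
```

```bash
python3 - <<'E'
from h import *
from bench import optics
s=show()
for h in [.134,.122,.119]: print(rel(s,[.3845,-.2995,h],Rd(90)))
for n in ["side","wrist"]:
  f=optics.grab_frame(n)
  cv2.imwrite(f"pics/{n}19.png",cv2.resize(f["color"][100:330,180:510],None,fx=2.4,fy=2.4) if n=="side" else f["color"])
E
```

```text
t 19.95 pos [ 0.3809 -0.2994  0.1567] psi 89.9 zax [-0.001  0.001 -1.   ] F [-0.5  0.1  0.3] w 0.0001 q [-0.4   0.05  1.05  2.   -0.05  1.12  0.67]
([-0.0001, 0.0036, 0.0227], [-0.07, -0.08, -0.08])
([-0.0001, 0.0036, 0.0347], [-0.07, -0.08, -0.08])
([-0.0001, 0.0036, 0.0377], [-0.07, -0.08, -0.08])
```

View pics/side19.png

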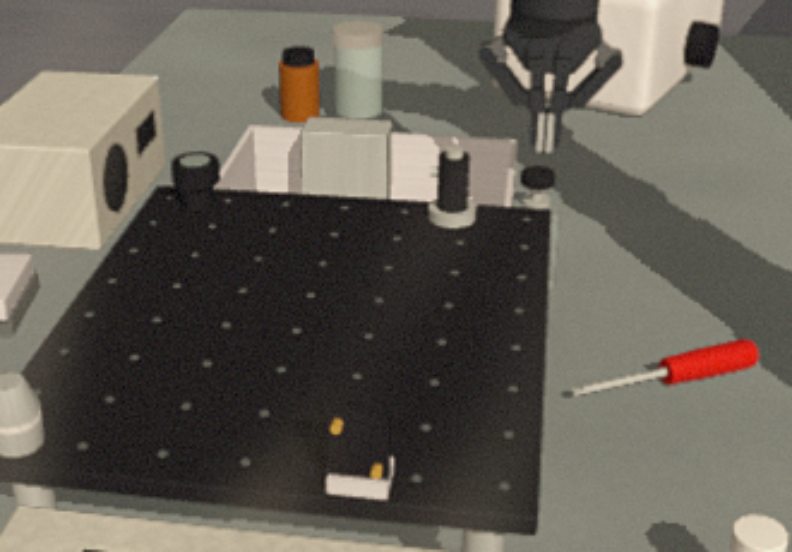

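View pics/wrist19.png

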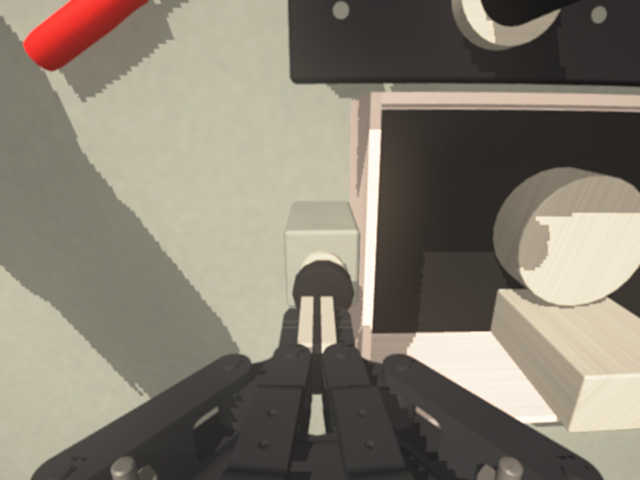

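The closed tips at (317,300) are right over the black cap at (322,285). Pressing down in small steps.

Request:
send_rows(
  commands=[
    {"dx": 0,"dy": 0.003,"dz": 0.012,"ax": 0,"ay": 0,"az": 0,"jaw": 0.0},
    {"dx": 0,"dy": 0.003,"dz": 0.02,"ax": 0,"ay": 0,"az": 0,"jaw": 0.0},
    {"dx": 0,"dy": 0.003,"dz": 0.025,"ax": 0,"ay": 0,"az": 0,"jaw": 0.0},
    {"dx": 0,"dy": 0.003,"dz": 0.028,"ax": 0,"ay": 0,"az": 0,"jaw": 0.0},
    {"dx": 0,"dy": 0.003,"dz": 0.031,"ax": 0,"ay": 0,"az": 0,"jaw": 0.0},
    {"dx": 0,"dy": 0.003,"dz": 0.031,"ax": 0,"ay": 0,"az": 0,"jaw": 0.0},
  ],
)

```text
time_s: 20.8
eef_pos: [0.3862, -0.3004, 0.1284]
tcp_rot: [2.219, 2.219, 0.006]
contact_force: [-0.6, 0.7, 4.3]
grip_width: 0.0001
```

```bash
python3 - <<'E'
from h import *
from bench import optics
s=show()
f=optics.grab_frame("side")
cv2.imwrite("pics/side20.png",cv2.resize(f["color"][130:210,350:450],None,fx=6,fy=6))
E
```

```text
t 20.8 pos [ 0.3862 -0.3004  0.1284] psi 90.0 zax [ 0.005  0.    -1.   ] F [-0.6  0.7  4.3] w 0.0001 q [-0.38  0.12  1.05  2.03 -0.12  1.05  0.73]
```

View pics/side20.png

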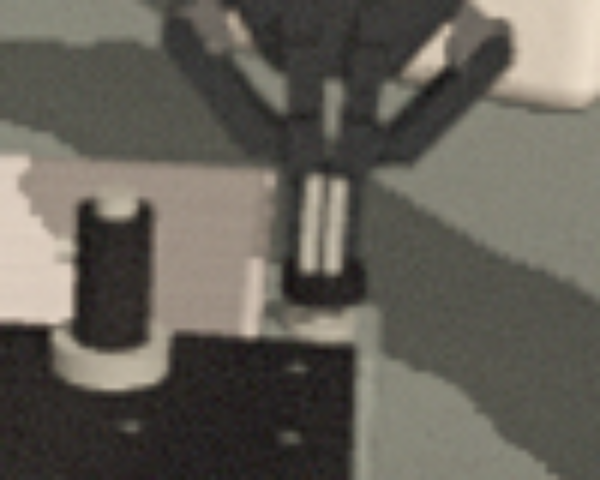

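The tips are on the cap at 4.3 N, part way down. I'll press 12 mm more to reach the stop, hold, and read the force.

Request:
send_rows(
  commands=[
    {"dx": 0,"dy": 0,"dz": 0.004,"ax": 0,"ay": 0,"az": 0,"jaw": 0.0},
    {"dx": 0,"dy": 0,"dz": 0.008,"ax": 0,"ay": 0,"az": 0,"jaw": 0.0},
    {"dx": 0,"dy": 0,"dz": 0.011,"ax": 0,"ay": 0,"az": 0,"jaw": 0.0},
    {"dx": 0,"dy": 0,"dz": 0.012,"ax": 0,"ay": 0,"az": 0,"jaw": 0.0},
    {"dx": 0,"dy": 0,"dz": 0.012,"ax": 0,"ay": 0,"az": 0,"jaw": 0.0},
    {"dx": 0,"dy": 0,"dz": 0.012,"ax": 0,"ay": 0,"az": 0,"jaw": 0.0},
  ],
)

```text
time_s: 21.6
eef_pos: [0.3867, -0.3008, 0.1214]
tcp_rot: [-2.222, -2.221, -0.012]
contact_force: [-15.8, 10.9, 53.8]
grip_width: -0.0001
```

```bash
python3 - <<'E'
from h import *
from bench import optics
s=show()
f=optics.grab_frame("side")
cv2.imwrite("pics/side21.png",cv2.resize(f["color"][130:210,350:450],None,fx=6,fy=6))
E
```

```text
t 21.6 pos [ 0.3867 -0.3008  0.1214] psi 90.0 zax [ 0.005  0.005 -1.   ] F [-15.8  10.9  53.8] w -0.0001 q [-0.36  0.14  1.05  2.03 -0.15  1.05  0.76]
```

View pics/side21.png

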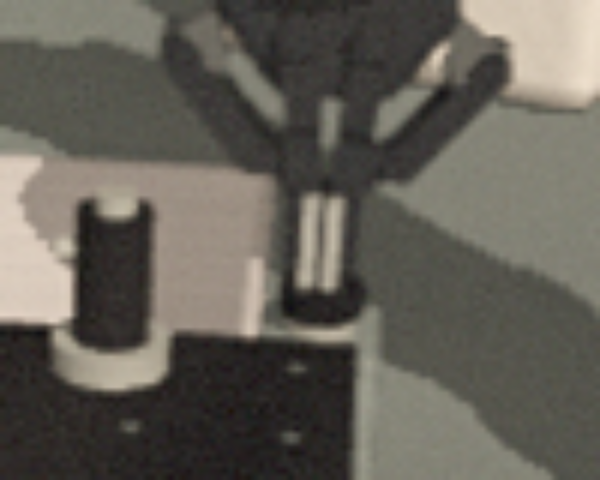

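It's at the stop: the force rose to 54 N through the fingertips, the TCP is at 0.121, and the cap sits on its collar. Releasing upward.

Request:
send_rows(
  commands=[
    {"dx": 0,"dy": 0,"dz": -0.01,"ax": 0,"ay": 0,"az": 0,"jaw": 0.0},
    {"dx": 0,"dy": 0,"dz": -0.03,"ax": 0,"ay": 0,"az": 0,"jaw": 0.0},
    {"dx": 0,"dy": 0,"dz": -0.08,"ax": 0,"ay": 0,"az": 0,"jaw": 0.0},
    {"dx": 0,"dy": 0,"dz": -0.14,"ax": 0,"ay": 0,"az": 0,"jaw": 0.0},
    {"dx": 0.3,"dy": 0.06,"dz": -0.14,"ax": 0,"ay": 0,"az": 0,"jaw": 0.0},
    {"dx": 0.3,"dy": 0.06,"dz": -0.14,"ax": 0,"ay": 0,"az": 0,"jaw": 0.0},
    {"dx": 0.3,"dy": 0.06,"dz": -0.14,"ax": 0,"ay": 0,"az": 0,"jaw": 0.0},
    {"dx": 0.3,"dy": 0.06,"dz": -0.14,"ax": 0,"ay": 0,"az": 0,"jaw": 0.0},
    {"dx": 0.3,"dy": 0.06,"dz": -0.14,"ax": 0,"ay": 0,"az": 0,"jaw": 0.0},
    {"dx": 0.3,"dy": 0.06,"dz": -0.14,"ax": 0,"ay": 0,"az": 0,"jaw": 0.0},
    {"dx": 0.3,"dy": 0.06,"dz": -0.14,"ax": 0,"ay": 0,"az": 0,"jaw": 0.0},
  ],
)

```text
time_s: 23.02
eef_pos: [0.4453, -0.001, 0.2562]
tcp_rot: [2.219, 2.219, 0.004]
contact_force: [-0.5, -0.5, 0.2]
grip_width: -0.0
```

```bash
python3 - <<'E'
from h import *
from bench import optics
s=show()
for n in ["side","top"]:
  f=optics.grab_frame(n)
  cv2.imwrite(f"pics/{n}22.png",f["color"])
a=cv2.imread("pics/side0.png"); b=cv2.imread("pics/side22.png")
cv2.imwrite("pics/cmp22.png",np.vstack([x[140:320,160:430] for x in (a,b)]).repeat(1,0))
E
```

```text
t 23.02 pos [ 0.4453 -0.001   0.2562] psi 90.0 zax [ 0.004 -0.001 -1.   ] F [-0.5 -0.5  0.2] w -0.0 q [-0.67 -0.17  0.55  1.95  0.09  1.33 -0.14]
```

View pics/cmp22.png

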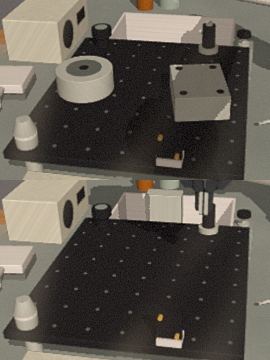

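View pics/top22.png

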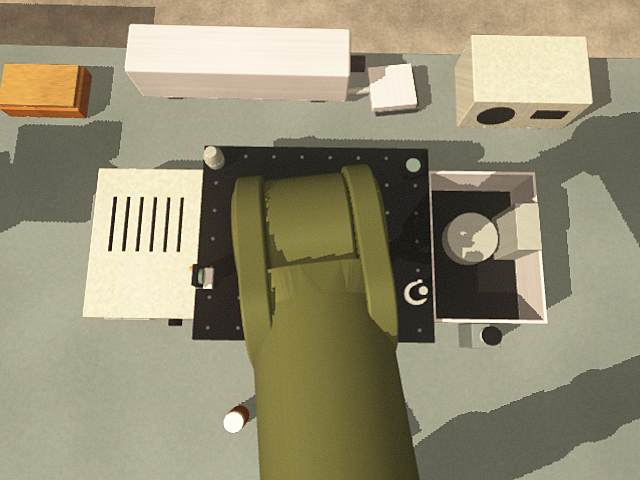

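The plunger cap is back at (491,336), the same pixel as at the start. The small parts are at their starting pixels, both weights are in the bin, and the arm is clear. Handing in.

```bash
python3 - <<'E'
from bench import ticket
print(ticket.hand_in())
E
```

```text
the job is handed in; nothing more can be done
None
```

Both weights are in the bin, the plunger was pressed to its stop and released, and I handed the job in at about 23 s of the 72 s allowed. The hand-in gave no verdict.

**How it went:** I slid the disc between the open fingers, diagonally into the gap between eyepiece and holder, then over the -y end into the bin. I pushed the slab into the same gap with the tool tilted 20° and tipped it in after the disc. I then pressed the plunger with the closed fingertips.

**Last checks**
- **Slab:** it stands on end against the bin's far wall, at about (0.572, -0.370, 0.06) m. That is inside the walls, with its centre below the rim. Its top corner edge sticks up about 15 mm above the rim.
- **Disc:** it lies nearly flat at about (0.56, -0.29) m. It first landed on edge, and the slab knocked it down.
- **Plunger:** at the bottom the vertical force read 54 N, about 57 N in total. That is well above the 7 N spring, so it was on its stop. It went through the fingertips, not the gripper body (40 N limit there). In the last pictures the cap is back at its starting pixel.
- **Small parts:** all four sit at their starting pixels in the top view, as far as the eye can tell. I did not measure their shift in millimetres.
- **Arm:** it ended clear of everything, with the contact force near zero.

No check failed. The only disagreement was a 4 mm difference between the wrist and top views for the disc's starting position.

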